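Set the red-painted vases out on their kiln discs

ROBOT

A 7-joint arm with a two-finger parallel gripper is mounted at the origin on the work surface. World frame = base frame: x ahead of the robot, y to its left, z up, the work surface at z = 0. Lengths are in m, angles in degrees, forces in N, time in s.
With the tool pointing down it reaches from about 0.425 to 0.875 m from the base axis. Payload 4.7 kg.
Tool frame: the origin (TCP) lies at the very end of the fingers, on their centre line; the grasp point (between the pads) lies env.tcp_to_grasp behind it (env.tcp_to_grasp is the distance from the TCP to the grasp point, in m); z points along the fingers, x is the direction in which the jaws open and shut, and the axes are right-handed (so a half turn about z gives the same grasp; the last joint's range is limited). The gripper opens to 87 mm and grips with 3 to 60 N. Pads are 19 mm wide; open, the fingers measure 117 mm over their backs; the gripper's body (75 mm by 190 mm) begins 51 mm behind the grasp point.
Start: joints at [-70.067, 18.392, -4.016, 83.108, 1.295, 78.541, -3.26], TCP at [0.213, 0.614, 0.223] pointing down, gripper open.
Joint ranges: [-163.93, 163.93], [-17.29, 119.83], [-79.2, 71.16], [3.27, 140.29], [-89.18, 269.18], [5.43, 117.66], [-154.24, 154.24]. Speed limits (degrees/s): [147.25, 147.25, 180, 180, 180, 180, 180].

INTERFACE

Orientations are given as [roll, pitch, yaw] about the fixed x, y, z axes, in that order (R = Rz(yaw) Ry(pitch) Rx(roll)).
In Python, from cell import env gives the robot as it stands. The module is installed in compiled form; this text tells all that it offers.
- The arm moves only by the tool send_rows, never from a script. Its argument "steps" is a list of rows, each a list of 3 entries, a list of its own where there are three numbers: the shift along the tool's x, y, z in m, then the turn, a rotation vector about the tool's x, y, z in rad, then the finger opening in m, from 0 to 0.087. A call has exactly 5 rows; each row is the pose to reach, as a shift and turn from the pose commanded when the call began, along the tool's axes at that moment; what a row does not reach only later rows make up. A row lasts 1/12 s, in which the tool goes at most 41.7 mm and 7.16 degrees, less where a joint would pass 70% of its speed; a pose out of reach is approached as far as the arm can. A call with a gripper value outside its range is refused whole. The fingers move at their own pace and stop on an object; "grip_force" is the grip in N (left out, the last holds). Time passes only in rows, so rows that repeat a pose let the fingers close, or fill a call up. It gives the time, the measured TCP pose, the force and the opening at its end, in the units of the state.
- env.get_obs(): the state, without advancing time (a new reading comes with each control period).
- env.read_camera(name): name is "side" or "top" or "wrist"; returns a dict with "pixels" (400x640x3 uint8, red, green, blue), "fx", "fy", "cx", "cy" (pixels), "k1" (the pictures are not rectified: a ray, as slopes to the right and down, at radius r is drawn at 1 + k1 r^2 times it, then the intrinsics apply), "position" and "rotation" of the camera in the world. Camera axes: x right, y up, looking along -z (the intrinsics and any distortion apply to the point x, -y, -z); pixel columns grow to the right and rows downward; lengths in m; the calibration is good to about 2 mm. A picture is of the moment at which its call begins. There is no depth.
- env.sign_off(): hands the job in, once; it reports no verdict.
The state is a dict: "time_s": time; "qpos": joint angles; "joint_velocities": joint speeds; "effort": joint torques, N m; "tool_pos": TCP position; "tool_rot": TCP orientation; "force": force on the tool from outside, world axes, zero at the start; "wrist_torque": the same for the moment, N m; "grip_width": finger opening in m.
Only numpy, scipy, OpenCV 4.12 (cv2) and the standard library are available. Lean on these libraries where they do the work, as an engineer would, in place of code of your own. Each camera call takes 0.05 s, during which the arm holds its last target.

TASK

Set the three red-painted vases out for firing: stand each one upright in the middle of the grey kiln disc of its own size (large on large, medium on medium, small on small), the large vase first, then the medium, then the small. Set them down gently rather than dropping them, let go of each, never tip one over, and leave the plain vases, the glaze bowl and the brush pot standing where they are.

Things in the scene. Friction and masses are not known exactly. Their poses are not given: they have to be found in the camera images.
- large_vase: The large red-painted vase: cream, with red bands at foot, shoulder, neck and mouth and red flowers on the belly. 128 mm high, belly 82 mm across, flat foot 50 mm; straight neck 30 mm across from 80 mm up to the mouth, well gripped 104 mm above the foot. About 400 g (up to 30 percent more or less). Starts upright on the table. Origin: centre of the foot's underside; z up its axis.
- medium_vase: The medium red-painted vase: cream, with red bands at foot, shoulder, neck and mouth and red flowers on the belly. 114 mm high, belly 68 mm across, flat foot 42 mm; straight neck 27 mm across from 68 mm up to the mouth, well gripped 91 mm above the foot. About 280 g (up to 30 percent more or less). Starts upright on the table. Origin: centre of the foot's underside; z up its axis.
- small_vase: The small red-painted vase: cream, with red bands at foot, shoulder, neck and mouth and red flowers on the belly. 100 mm high, belly 54 mm across, flat foot 34 mm; straight neck 24 mm across from 56 mm up to the mouth, well gripped 78 mm above the foot. About 180 g (up to 30 percent more or less). Starts upright on the table. Origin: centre of the foot's underside; z up its axis.
- large_disc: Round pale grey kiln disc, the large of the three: 110 mm across, 12 mm thick, fixed to the table, with a thin dark ring 58 mm across drawn around the paler middle of its flat top. Origin at the centre of its underside, on the table top; z up.
- medium_disc: Round pale grey kiln disc, the medium of the three: 88 mm across, 12 mm thick, fixed to the table, with a thin dark ring 50 mm across drawn around the paler middle of its flat top. Origin at the centre of its underside, on the table top; z up.
- small_disc: Round pale grey kiln disc, the small of the three: 66 mm across, 12 mm thick, fixed to the table, with a thin dark ring 42 mm across drawn around the paler middle of its flat top. Origin at the centre of its underside, on the table top; z up.
- plain_large: Plain cream vase without any paint, same form as the large painted vase: 128 mm high, belly 82 mm across, neck 30 mm. Not part of the job. Origin at the centre of the foot's underside, z up.
- plain_small: Plain cream vase without any paint, same form as the small painted vase: 100 mm high, belly 54 mm across, neck 24 mm. Not part of the job. Origin at the centre of the foot's underside, z up.
- bowl: Small empty blue glaze bowl, 74 mm across, 30 mm high. Not part of the job. Origin at the centre of its underside, z up.
- brush_pot: Red pot 76 mm across and 85 mm high holding paint brushes, about 190 mm high in all. Not part of the job. Origin at the centre of its underside, z up.
Things that resemble listed ones, but are neither listed nor needed, are in the scene too. What is shaped like the medium_vase but green is not meant.

How it is judged (in metres and radians):
On the way, in this order (a step that is already met when the one before it is completed fails the run):
1. the large painted vase stands upright in the middle of the large disc, released (horizontal distance between large_vase and large_disc below 0.014 m and z of large_vase in the frame of large_disc between 0.008 and 0.016 m and angle between large_vase's own z axis and vertical below 0.1 rad and contact force between the fingers and large_vase below 0.05 N and linear speed of large_vase below 0.03 m/s and angular speed of large_vase below 0.3 rad/s), for 0.2 s.
2. the medium painted vase stands upright in the middle of the medium disc, released (horizontal distance between medium_vase and medium_disc below 0.014 m and z of medium_vase in the frame of medium_disc between 0.008 and 0.016 m and angle between medium_vase's own z axis and vertical below 0.1 rad and contact force between the fingers and medium_vase below 0.05 N and linear speed of medium_vase below 0.03 m/s and angular speed of medium_vase below 0.3 rad/s), for 0.2 s.
3. the small painted vase stands upright in the middle of the small disc, released (horizontal distance between small_vase and small_disc below 0.014 m and z of small_vase in the frame of small_disc between 0.008 and 0.016 m and angle between small_vase's own z axis and vertical below 0.1 rad and contact force between the fingers and small_vase below 0.05 N and linear speed of small_vase below 0.03 m/s and angular speed of small_vase below 0.3 rad/s), for 0.2 s.
At the end, for the whole second after the job is handed in: Each red-painted vase stands upright (within 0.1 rad) and at rest on the disc of its own size, its foot within 14 mm of the disc's centre, released; the two plain vases, the bowl and the brush pot stand upright within 15 mm of where they were (all of step 1 and all of step 2 and all of step 3 and distance of each of plain_large, plain_small, bowl, brush_pot from where it was at the start of the episode below 0.015 m and angle between each of plain_large, plain_small, bowl, brush_pot's own z axis and vertical below 0.15 rad); the robot touches nothing.
It fails at once if a painted vase is tipped (more than 0.6 rad from upright) (angle between any of large_vase, medium_vase, small_vase's own z axis and vertical above 0.6 rad).
It fails at once if a painted vase is dropped (out of the fingers and moving faster than 0.6 m/s, a fall of about 18 mm) ((contact force between the fingers and large_vase below 0.05 N and linear speed of large_vase above 0.6 m/s) or (contact force between the fingers and medium_vase below 0.05 N and linear speed of medium_vase above 0.6 m/s) or (contact force between the fingers and small_vase below 0.05 N and linear speed of small_vase above 0.6 m/s)).
It fails at once if a plain vase, the bowl or the brush pot is pushed more than 15 mm or tipped more than 0.3 rad (distance of any of plain_large, plain_small, bowl, brush_pot from where it was at the start of the episode above 0.015 m or angle between any of plain_large, plain_small, bowl, brush_pot's own z axis and vertical above 0.3 rad).
It also fails if it takes over 102 s, if anything falls off the work surface, if the arm or the gripper's body presses on something with over 40 N, if the wrist force passes 120 N, or if a joint passes its speed limit or range.

## Working session

There is one attempt and no reset: what is moved stays moved. The work goes in short steps, Python scripts to look and compute and a tool call to move; the robot and the scene stay as the last step left them, time stands still between calls to the robot, and variables do not carry over. Pictures are saved under pics/ and viewed, and the job is handed in when it is done.

Besides the shell and the picture viewer there is one more tool, called after "Request:" by a JSON object that holds its "method" and its "body". send_rows: Moves the arm, as the interface text tells. Its arguments: {"type":"object","properties":{"steps":{"type":"array"},"grip_force":{"type":"number"}},"required":["steps"]}

```bash
mkdir -p pics
cat > h.py <<'E'
from cell import env
import numpy as np, cv2
def snap(n,fn):
    c=env.read_camera(n); cv2.imwrite('pics/'+fn,cv2.cvtColor(np.asarray(c['pixels']),cv2.COLOR_RGB2BGR)); return c
def ray(c,u,v):
    xd=(u-c['cx'])/c['fx']; yd=(v-c['cy'])/c['fy']; k=c['k1']; x,y=xd,yd
    for _ in range(30):
        s=1+k*(x*x+y*y); x,y=xd/s,yd/s
    d=np.asarray(c['rotation'])@np.array([x,-y,-1.]); return np.asarray(c['position']),d
def onz(c,u,v,z):
    p,d=ray(c,u,v); return p+d*(z-p[2])/d[2]
def proj(c,P):
    q=np.asarray(c['rotation']).T@(np.asarray(P)-np.asarray(c['position'])); x,y=q[0]/-q[2],-q[1]/-q[2]
    s=1+c['k1']*(x*x+y*y); return c['cx']+c['fx']*x*s, c['cy']+c['fy']*y*s
E
python3 - <<'E'
from h import *
for n in('top','side','wrist'):
    c=snap(n,n+'0.png'); print(n,{k:np.round(v,4) for k,v in c.items() if k!='pixels'})
print(env.get_obs(), env.tcp_to_grasp)
E
```

```text
top {'fx': np.float64(454.3692), 'fy': np.float64(454.3692), 'cx': np.float64(323.3315), 'cy': np.float64(195.8931), 'k1': np.float64(-0.088), 'position': array([ 0.4324, -0.0201,  1.2737]), 'rotation': array([  5.4302,   0.3635, -91.2638])}
side {'fx': np.float64(462.7818), 'fy': np.float64(462.7818), 'cx': np.float64(321.6789), 'cy': np.float64(196.8812), 'k1': np.float64(-0.1291), 'position': array([ 0.1056, -1.0065,  0.6854]), 'rotation': array([ 59.3461,  -0.786 , -23.8898])}
wrist {'fx': np.float64(286.9282), 'fy': np.float64(286.9282), 'cx': np.float64(315.2853), 'cy': np.float64(197.4009), 'k1': np.float64(-0.0395), 'position': array([0.1432, 0.6372, 0.3829]), 'rotation': array([-1.55236e+01,  3.93000e-02,  7.08732e+01])}
{'time_s': 0.15, 'qpos': array([-70.0670581 ,  18.4279607 ,  -4.0167208 ,  83.16028087,
         1.2954814 ,  78.54275084,  -3.25988424]), 'joint_velocities': array([ 0.02993829, -0.04230551, -0.08211848, -0.31413583, -0.05860634,
        0.05539657,  0.07663758]), 'effort': array([ 2.52742429e-04, -4.91796255e+01, -4.04493939e-01, -3.12877858e+01,
       -6.39479281e-02,  4.04045591e-02,  1.15246789e-04]), 'tool_pos': array([0.21285209, 0.61369375, 0.2217156 ]), 'tool_rot': array([1.79994639e+02, 8.57382662e-02, 7.08778196e+01]), 'force': array([ 0.80621135,  0.53715799, -0.42804457]), 'wrist_torque': array([-0.00111454, -0.00970906,  0.01483925]), 'grip_width': 0.08730872609586511} 0.0187
```

```bash
python3 - <<'E'
s=open('h.py').read()
s=s.replace("import numpy as np, cv2","import numpy as np, cv2\nfrom scipy.spatial.transform import Rotation as R_\ndef RM(r): return R_.from_euler('xyz',r,degrees=True).as_matrix()").replace("np.asarray(c['rotation'])","RM(c['rotation'])")
open('h.py','w').write(s)
E
cat h.py|head -5
```

```text
from cell import env
import numpy as np, cv2
from scipy.spatial.transform import Rotation as R_
def RM(r): return R_.from_euler('xyz',r,degrees=True).as_matrix()
def snap(n,fn):
```

View pics/top0.png

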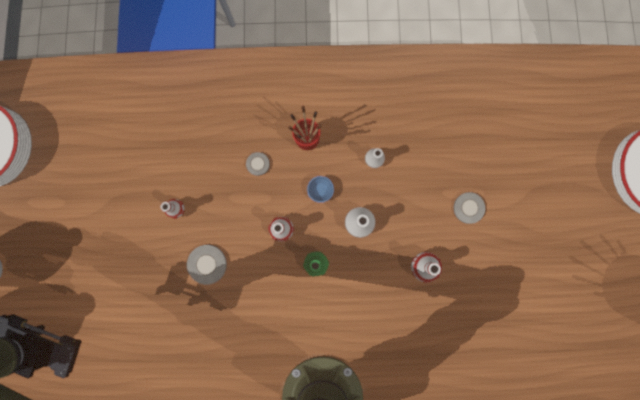

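View pics/side0.png

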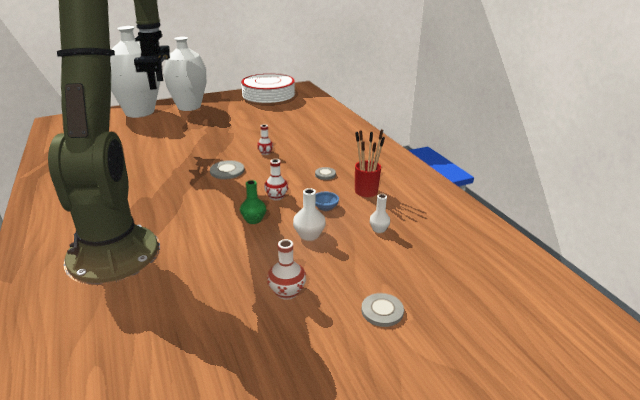

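View pics/wrist0.png

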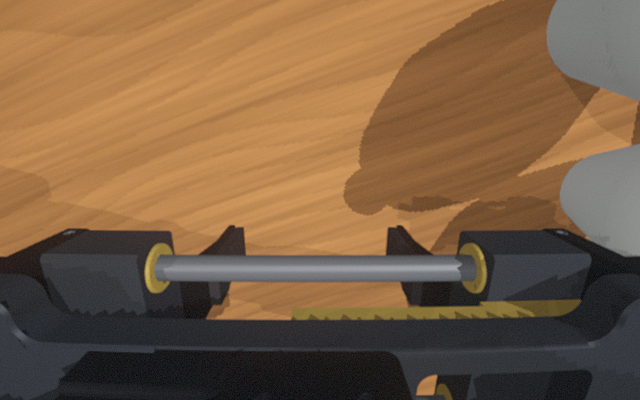

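Run:
```python
from h import *
c=env.read_camera('top'); im=cv2.cvtColor(np.asarray(c['pixels']),cv2.COLOR_RGB2BGR)
tiles=[]
for (u,v) in [(172,208),(281,229),(427,267),(206,264),(257,163),(469,208),(375,158),(361,222)]:
    t=cv2.resize(im[v-24:v+24,u-24:u+24],(200,200),interpolation=cv2.INTER_CUBIC); tiles.append(t)
cv2.imwrite('pics/tiles_top.png',np.vstack([np.hstack(tiles[:4]),np.hstack(tiles[4:])]))
# discs : grey low saturation
hsv=cv2.cvtColor(im,cv2.COLOR_BGR2HSV)
for (u,v) in [(206,264),(257,163),(469,208)]:
    m=((hsv[...,1]<70)).astype(np.uint8); n,l,st,ce=cv2.connectedComponentsWithStats(m)
    k=l[v,u]; cn=max(cv2.findContours((l==k).astype(np.uint8),0,1)[0],key=cv2.contourArea)
    el=cv2.fitEllipse(cn)
    P=onz(c,*el[0],.012); a=onz(c,el[0][0]-el[1][1]/2,el[0][1],.012);b=onz(c,el[0][0]+el[1][1]/2,el[0][1],.012)
    print('disc',np.round(el[0],1),np.round(el[1],1),np.round(P,4),'diam',np.linalg.norm(a-b), 'r',np.hypot(*P[:2]))
# dark hole of mouths
for nm,(u,v),h in [('A',(166,206),.1),('B',(278,229),.114),('C',(434,268),.128),('pl',(362,221),.128),('ps',(377,153),.1),('g',(315,265),.114)]:
    w=im[v-10:v+11,u-10:u+11].max(2).astype(float); wt=np.clip(90-w,0,None)
    ys,xs=np.mgrid[v-10:v+11,u-10:u+11]; cu,cv_=(wt*xs).sum()/wt.sum(),(wt*ys).sum()/wt.sum()
    P=onz(c,cu,cv_,h); print(nm,round(cu,1),round(cv_,1),np.round(P,4),np.hypot(*P[:2]))
```

```text
disc [206.1 264. ] [38.3 38.8] [0.3701 0.3148 0.012 ] diam 0.10920925859489153 r 0.48588684149660133
disc [257.3 163.4] [22.2 22.7] [0.6487 0.1692 0.012 ] diam 0.0644025305370744 r 0.6704433454939712
disc [469.1 207.6] [30.3 30.8] [ 0.5103 -0.4224  0.012 ] diam 0.08765708731145347 r 0.6624623779118446
A 164.9 206.3 [0.5261 0.4012 0.1   ] 0.6615923327118504
B 277.4 227.7 [0.4639 0.1039 0.114 ] 0.4753812225100148
C 433.9 268.7 [ 0.3518 -0.2887  0.128 ] 0.4550797248089713
pl 362.2 220.4 [ 0.4772 -0.1119  0.128 ] 0.4901430089109476
ps 377.2 152.8 [ 0.6544 -0.1589  0.1   ] 0.6734284541951746
g 312.4 263.5 [0.3714 0.0162 0.114 ] 0.3717883686530638
```

View pics/tiles_top.png

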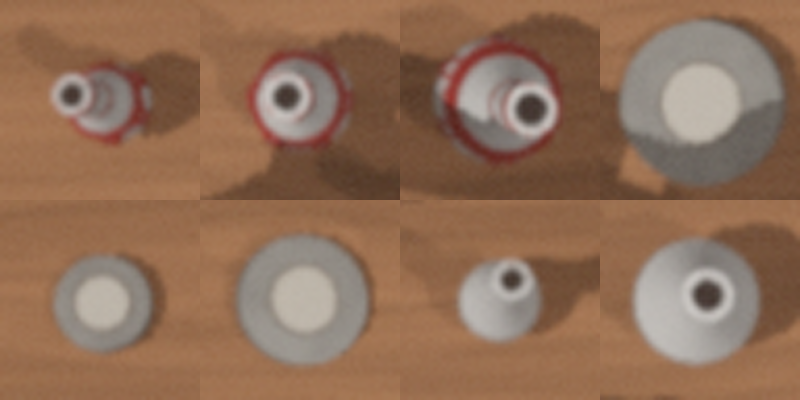

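Run:
```python
from h import *
t=env.read_camera('top'); c=env.read_camera('side'); im=cv2.cvtColor(np.asarray(c['pixels']),cv2.COLOR_RGB2BGR)
top={'A':(164.9,206.3),'B':(277.4,227.7),'C':(433.9,268.7)}
tiles=[]
for nm,(u,v),w in [('A',(264,127),6),('B',(275,162),7),('C',(286,244),9)]:
    p=im[v-w:v+w+1,u-w:u+w+1].max(2).astype(float); wt=np.clip(80-p,0,None)
    ys,xs=np.mgrid[v-w:v+w+1,u-w:u+w+1]; s=((wt*xs).sum()/wt.sum(),(wt*ys).sum()/wt.sum())
    p1,d1=ray(t,*top[nm]); p2,d2=ray(c,*s); d1/=np.linalg.norm(d1); d2/=np.linalg.norm(d2)
    k=np.linalg.lstsq(np.c_[d1,-d2],p2-p1,rcond=None)[0]; a=p1+k[0]*d1;b=p2+k[1]*d2
    print(nm,np.round(s,1),np.round((a+b)/2,4),'gap',np.round(a-b,4), 'projmouth', np.round(proj(c,a),1))
    tiles.append(cv2.resize(im[v-15:v+65,u-40:u+40],(260,260),interpolation=cv2.INTER_CUBIC))
cv2.imwrite('pics/tiles_side.png',np.hstack(tiles))
tiles=[cv2.resize(im[v-30:v+30,u-30:u+30],(260,260),interpolation=cv2.INTER_CUBIC) for u,v in[(227,170),(326,173),(383,310)]]
for P in [(.3701,.3148,.012),(.6487,.1692,.012),(.5103,-.4224,.012)]: print(np.round(proj(c,P),1))
hsv=cv2.cvtColor(im,cv2.COLOR_BGR2HSV)
for (u,v) in [(227,169),(325,173),(383,308)]:
    m=((hsv[...,1]<60)&(hsv[...,2]>175)).astype(np.uint8); n,l,st,ce=cv2.connectedComponentsWithStats(m); print(ce[l[v,u]],st[l[v,u]],np.round(onz(c,*ce[l[v,u]],.012),4))
cv2.imwrite('pics/tiles_disc.png',np.hstack(tiles))
```

```text
A [263.5 125. ] [0.525  0.4012 0.1007] gap [ 0.0023 -0.0007 -0.0001] projmouth [264.2 125. ]
B [274.7 160.6] [0.4633 0.104  0.1136] gap [ 0.0013 -0.0004 -0.    ] projmouth [275.1 160.6]
 ** On entry to DLASCL parameter number  4 had an illegal value
 ** On entry to DLASCL parameter number  4 had an illegal value
 ** On entry to DLASCL parameter number  4 had an illegal value
 ** On entry to DLASCL parameter number  4 had an illegal value
 ** On entry to DLASCL parameter number  5 had an illegal value
 ** On entry to DLASCL parameter number  4 had an illegal value<stdin>:7: RuntimeWarning: invalid value encountered in scalar divide
Traceback (most recent call last):
numpy.linalg.LinAlgError: SVD did not converge in Linear Least Squares
```

Run:
```python
from h import *
t=env.read_camera('top'); c=env.read_camera('side'); im=cv2.cvtColor(np.asarray(c['pixels']),cv2.COLOR_RGB2BGR)
top={'A':(164.9,206.3),'B':(277.4,227.7),'C':(433.9,268.7)}
tiles=[]
for nm,(u,v),w,th in [('A',(264,127),6,80),('B',(275,162),7,80),('C',(286,244),7,120)]:
    p=im[v-w:v+w+1,u-w:u+w+1].max(2).astype(float); wt=np.clip(th-p,0,None)
    ys,xs=np.mgrid[v-w:v+w+1,u-w:u+w+1]; s=((wt*xs).sum()/wt.sum(),(wt*ys).sum()/wt.sum())
    p1,d1=ray(t,*top[nm]); p2,d2=ray(c,*s); d1/=np.linalg.norm(d1); d2/=np.linalg.norm(d2)
    k=np.linalg.lstsq(np.c_[d1,-d2],p2-p1,rcond=None)[0]; a=p1+k[0]*d1;b=p2+k[1]*d2
    print(nm,np.round(s,1),np.round((a+b)/2,4),'gap',np.round(a-b,4))
    tiles.append(cv2.resize(im[v-15:v+65,u-40:u+40],(260,260),interpolation=cv2.INTER_CUBIC))
cv2.imwrite('pics/tiles_side.png',np.hstack(tiles))
for P in [(.3701,.3148,.012),(.6487,.1692,.012),(.5103,-.4224,.012)]: print(np.round(proj(c,P),1))
hsv=cv2.cvtColor(im,cv2.COLOR_BGR2HSV)
for (u,v) in [(227,168),(325,173),(383,308)]:
    m=((hsv[...,1]<60)&(hsv[...,2]>185)).astype(np.uint8); n,l,st,ce=cv2.connectedComponentsWithStats(m); print(ce[l[v,u]],st[l[v,u]],np.round(onz(c,*ce[l[v,u]],.012),4))
```

```text
A [263.5 125. ] [0.525  0.4012 0.1007] gap [ 0.0023 -0.0007 -0.0001]
B [274.7 160.6] [0.4634 0.104  0.1136] gap [ 0.0011 -0.0004 -0.    ]
C [285.2 243.5] [ 0.3514 -0.2888  0.127 ] gap [ 0.0004 -0.0001  0.    ]
[227.2 167.3]
[325.2 171.3]
[381.9 306.1]
[226.30508475 166.70338983] [219 162  16  10 118] [0.3685 0.3199 0.012 ]
[325.   171.25] [320 169  11   6  52] [0.6481 0.1696 0.012 ]
[382.48106061 306.56818182] [372 299  22  16 264] [ 0.5106 -0.4242  0.012 ]
```

View pics/tiles_side.png

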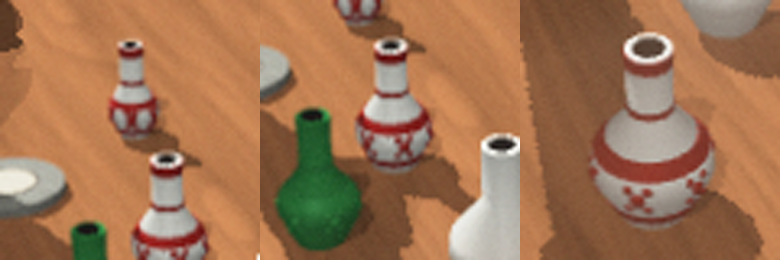

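Three painted vases, named by their top-view pixels:
- (165,206): mouth height 101 mm by two views, so it is the small one.
- (277,228): 114 mm, so medium.
- (434,269): 127 mm, so large.

The crops confirm red bands and flowers on all three. The green look-alike at (312,264) and the plain vases at (362,220) and (377,153) are excluded.

Discs by measured diameter: (206,264) is 109 mm, large; (469,208) is 88 mm, medium; (257,163) is 64 mm, small.

Moving toward the large vase now, turning to yaw 0 on the way.

Request:
{"method": "send_rows", "body": {"steps": [[[-0.02, 0.03, 0], [0, 0, 0.1], 0.087], [[-0.04, 0.062, 0], [0, 0, 0.22], 0.087], [[-0.062, 0.095, 0], [0, 0, 0.34], 0.087], [[-0.085, 0.128, 0], [0, 0, 0.46], 0.087], [[-0.107, 0.16, 0], [0, 0, 0.58], 0.087]]}}

```text
time_s: 0.82
tool_pos: [0.3302, 0.4588, 0.2227]
tool_rot: [-180.0, -0.0, 37.3]
force: [0.7, 0.8, 0.7]
grip_width: 0.0871
```

```bash
cat >> h.py <<'E'
def go(x,y,z,yaw=0,verbose=1):
    o=env.get_obs(); M=RM(o['tool_rot']); d=np.array([x,y,z])-o['tool_pos']
    T=M.T@RM([180,0,yaw]); rv=R_.from_matrix(T).as_rotvec()
    print('t',round(o['time_s'],2),'tcp',np.round(o['tool_pos'],4),'rot',np.round(o['tool_rot'],2),'F',np.round(o['force'],1),'w',round(o['grip_width'],4))
    print('shift',np.round(M.T@d,4),'turn',np.round(rv,4),'len',round(np.linalg.norm(d),3))
E
python3 -c "
from h import *
go(.48,.34,.222)"
```

```text
t 0.82 tcp [0.3302 0.4588 0.2227] rot [-1.80e+02 -2.00e-02  3.73e+01] F [0.7 0.8 0.7] w 0.0871
shift [0.0472 0.1853 0.0007] turn [-2.00e-04 -4.00e-04  6.51e-01] len 0.191
```

Request:
{"method": "send_rows", "body": {"steps": [[[0.01, 0.037, 0], [0, 0, 0.12], 0.087], [[0.02, 0.074, 0], [0, 0, 0.24], 0.087], [[0.03, 0.111, 0], [0, 0, 0.36], 0.087], [[0.04, 0.148, 0], [0, 0, 0.48], 0.087], [[0.047, 0.185, 0], [0, 0, 0.6], 0.087]]}}

```text
time_s: 1.23
tool_pos: [0.4808, 0.3417, 0.2229]
tool_rot: [-180.0, -0.0, 2.9]
force: [0.4, -0.8, 1.3]
grip_width: 0.0873
```

```bash
python3 -c "
from h import *
go(.48,.15,.222)"
```

```text
t 1.23 tcp [0.4808 0.3417 0.2229] rot [-1.7996e+02 -5.0000e-02  2.9300e+00] F [ 0.4 -0.8  1.3] w 0.0873
shift [-0.0106  0.1914  0.0008] turn [-0.0008 -0.0009  0.0512] len 0.192
```

Request:
{"method": "send_rows", "body": {"steps": [[[-0.002, 0.038, 0], [0, 0, 0.05], 0.087], [[-0.004, 0.076, 0], [0, 0, 0.05], 0.087], [[-0.006, 0.114, 0], [0, 0, 0.05], 0.087], [[-0.008, 0.152, 0], [0, 0, 0.05], 0.087], [[-0.01, 0.19, 0], [0, 0, 0.05], 0.087]]}}

```text
time_s: 1.65
tool_pos: [0.48, 0.1508, 0.2227]
tool_rot: [-180.0, -0.0, 0.4]
force: [0.1, 0.6, -0.1]
grip_width: 0.0869
```

Request:
{"method": "send_rows", "body": {"steps": [[[0, 0.04, 0], [0, 0, 0], 0.087], [[0, 0.08, 0], [0, 0, 0], 0.087], [[0, 0.12, 0], [0, 0, 0], 0.087], [[-0.01, 0.16, 0], [0, 0, 0], 0.087], [[-0.02, 0.2, 0], [0, 0, 0], 0.087]]}}

```text
time_s: 2.07
tool_pos: [0.4611, -0.0495, 0.2228]
tool_rot: [-180.0, -0.0, 0.4]
force: [0.7, -0.9, 0.4]
grip_width: 0.087
```

Request:
{"method": "send_rows", "body": {"steps": [[[-0.02, 0.036, 0], [0, 0, 0], 0.087], [[-0.04, 0.072, 0], [0, 0, 0], 0.087], [[-0.06, 0.108, 0], [0, 0, 0], 0.087], [[-0.075, 0.144, 0], [0, 0, 0], 0.087], [[-0.09, 0.18, 0], [0, 0, 0], 0.087]]}}

```text
time_s: 2.48
tool_pos: [0.3716, -0.2298, 0.2228]
tool_rot: [-179.9, -0.1, 0.4]
force: [0.5, 0.3, -0.2]
grip_width: 0.0871
```

```bash
python3 -c "
from h import *
go(.3515,-.2888,.15)"
```

```text
t 2.48 tcp [ 0.3716 -0.2298  0.2228] rot [-1.7993e+02 -1.0000e-01  4.0000e-01] F [ 0.5  0.3 -0.2] w 0.0871
shift [-0.0206  0.059   0.0727] turn [-0.0012 -0.0017  0.0069] len 0.096
```

Request:
{"method": "send_rows", "body": {"steps": [[[-0.008, 0.024, 0.01], [0, 0, 0], 0.087], [[-0.016, 0.048, 0.025], [0, 0, 0], 0.087], [[-0.02, 0.059, 0.04], [0, 0, 0.007], 0.087], [[-0.0205, 0.059, 0.055], [0, 0, 0.007], 0.087], [[-0.0205, 0.059, 0.055], [0, 0, 0.007], 0.087]]}}

```text
time_s: 2.9
tool_pos: [0.3506, -0.2872, 0.1654]
tool_rot: [-179.9, 0.2, -0.1]
force: [0.9, 1.2, -0.4]
grip_width: 0.0871
```

```bash
python3 -c "
from h import *
go(.3515,-.2888,.0853)
c=snap('wrist','w1.png'); print(proj(c,(.3515,-.2888,.128))); snap('side','s1.png')"
```

```text
t 2.9 tcp [ 0.3506 -0.2872  0.1654] rot [-1.799e+02  2.000e-01 -1.400e-01] F [ 0.9  1.2 -0.4] w 0.0871
shift [0.0012 0.0018 0.0801] turn [-0.0018  0.0035 -0.0025] len 0.08
(np.float64(317.43312362867874), np.float64(222.44834312982033))
```

View pics/w1.png

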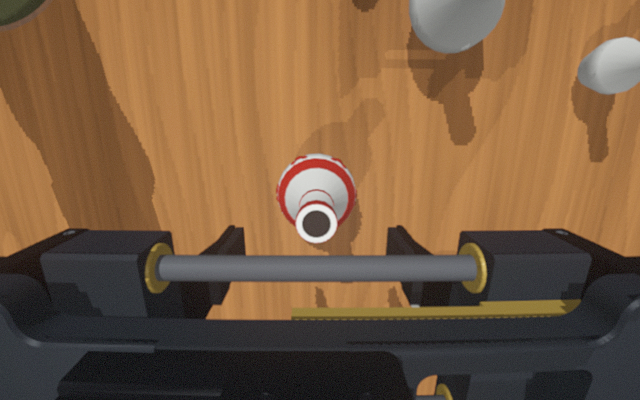

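View pics/s1.png

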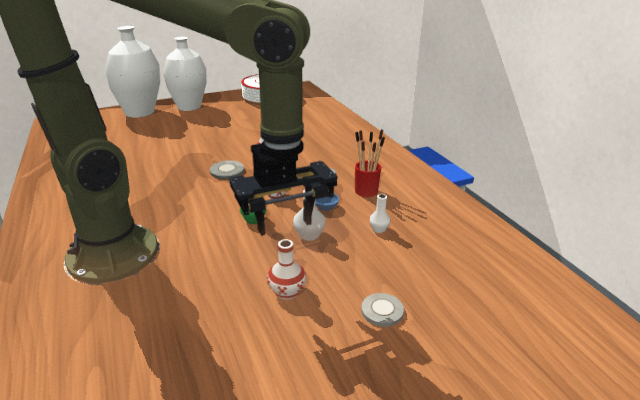

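Wrist view: the large painted vase's mouth is at (317,222), against a prediction of (317.4,222.4). Its rim is centred between the fingers, so I descend.

Request:
{"method": "send_rows", "body": {"steps": [[[0.001, 0.002, 0.015], [0, 0.0, 0], 0.087], [[0.001, 0.002, 0.035], [0, 0, 0], 0.087], [[0.001, 0.002, 0.055], [0, 0, 0], 0.087], [[0.001, 0.002, 0.07], [0, 0, 0], 0.087], [[0.001, 0.002, 0.08], [0, 0, 0], 0.087]]}}

```text
time_s: 3.42
tool_pos: [0.3544, -0.2885, 0.0871]
tool_rot: [-180.0, -0.0, 0.1]
force: [0.5, -0.5, 0.3]
grip_width: 0.0873
```

Request:
{"method": "send_rows", "body": {"steps": [[[0, 0, 0], [0, 0, 0], 0.05], [[0, 0, 0], [0, 0, 0], 0.04], [[0, 0, 0], [0, 0, 0], 0.035], [[0, 0, 0], [0, 0, 0], 0.03], [[0, 0, 0], [0, 0, 0], 0.02]], "grip_force": 25}}

```text
time_s: 3.83
tool_pos: [0.3545, -0.2896, 0.0884]
tool_rot: [180.0, -0.1, 0.0]
force: [-1.0, -0.5, -0.0]
grip_width: 0.0613
```

Request:
{"method": "send_rows", "body": {"steps": [[[0, 0, 0], [0, 0, 0], 0.0], [[0, 0, 0], [0, 0, 0], 0.0], [[0, 0, 0], [0, 0, 0], 0], [[0, 0, 0], [0, 0, 0], 0], [[0, 0, 0], [0, 0, 0], 0]], "grip_force": 25}}

```text
time_s: 4.25
tool_pos: [0.3532, -0.2893, 0.0874]
tool_rot: [-180.0, 0.1, -0.0]
force: [2.1, -0.6, -6.3]
grip_width: 0.0293
```

```bash
python3 -c "
from h import *
go(.3515,-.2888,.245)"
```

```text
t 4.25 tcp [ 0.3532 -0.2893  0.0874] rot [-1.7998e+02  5.0000e-02 -1.0000e-02] F [ 2.1 -0.6 -6.3] w 0.0293
shift [-0.0018 -0.0005 -0.1576] turn [-0.0003  0.0009 -0.0001] len 0.158
```

Request:
{"method": "send_rows", "body": {"steps": [[[0, 0, 0], [0, 0, 0], 0.0], [[0, 0, 0], [0, 0, 0], 0.0], [[0, 0, -0.003], [0, 0, 0], 0], [[0, 0, -0.008], [0, 0, 0], 0], [[0, 0, -0.015], [0, 0, 0], 0]], "grip_force": 30}}

```text
time_s: 4.67
tool_pos: [0.353, -0.2888, 0.1023]
tool_rot: [-180.0, 0.1, -0.0]
force: [-0.1, 0.6, -5.0]
grip_width: 0.0295
```

Request:
{"method": "send_rows", "body": {"steps": [[[0, 0, -0.015], [0, 0, 0], 0.0], [[0, 0, -0.035], [0, 0, 0], 0.0], [[0, 0, -0.06], [0, 0, 0], 0], [[0, 0, -0.085], [0, 0, 0], 0], [[0, 0, -0.105], [0, 0, 0], 0]]}}

```text
time_s: 5.08
tool_pos: [0.3539, -0.2897, 0.2098]
tool_rot: [180.0, -0.1, -0.0]
force: [1.7, 0.2, -5.6]
grip_width: 0.0299
```

Request:
{"method": "send_rows", "body": {"steps": [[[0, 0, -0.015], [0, 0, 0], 0.0], [[0, 0, -0.03], [0, 0, 0], 0.0], [[0, 0, -0.04], [0, 0, 0], 0], [[0, 0, -0.045], [0, 0, 0], 0], [[0, 0, -0.045], [0, 0, 0], 0]]}}

```text
time_s: 5.5
tool_pos: [0.3541, -0.2897, 0.2534]
tool_rot: [180.0, -0.1, -0.0]
force: [0.3, -0.8, -5.4]
grip_width: 0.0292
```

```bash
python3 -c "
from h import *
go(.44,-.18,.252)
snap('side','s2.png');snap('wrist','w2.png')"
```

```text
t 5.5 tcp [ 0.3541 -0.2897  0.2534] rot [ 1.7998e+02 -1.0000e-01 -1.0000e-02] F [ 0.3 -0.8 -5.4] w 0.0292
shift [ 0.0858 -0.1097  0.0016] turn [ 0.0004 -0.0018 -0.0002] len 0.139
```

View pics/s2.png

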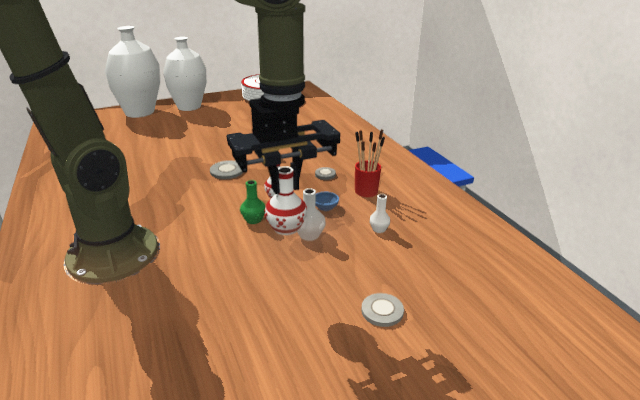

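Request:
{"method": "send_rows", "body": {"steps": [[[0.01, -0.012, 0], [0, 0, 0], 0.0], [[0.03, -0.034, 0], [0, 0, 0], 0.0], [[0.05, -0.06, 0], [0, 0, 0], 0], [[0.07, -0.088, 0], [0, 0, 0], 0], [[0.088, -0.116, 0], [0, 0, 0], 0]]}}

```text
time_s: 6.02
tool_pos: [0.442, -0.1719, 0.2513]
tool_rot: [-180.0, 0.1, -0.0]
force: [0.4, 0.4, -5.2]
grip_width: 0.0295
```

Request:
{"method": "send_rows", "body": {"steps": [[[0.01, -0.033, 0], [0, 0, 0], 0.0], [[0.018, -0.066, 0], [0, 0, 0], 0.0], [[0.024, -0.1, 0], [0, 0, 0], 0], [[0.028, -0.134, 0], [0, 0, 0], 0], [[0.03, -0.168, 0], [0, 0, 0], 0]]}}

```text
time_s: 6.43
tool_pos: [0.4713, -0.0037, 0.2511]
tool_rot: [179.9, 0.1, -0.0]
force: [0.8, 0.9, -5.8]
grip_width: 0.0297
```

Request:
{"method": "send_rows", "body": {"steps": [[[0.0, -0.034, 0], [0, 0, 0], 0.0], [[-0.002, -0.068, 0], [0, 0, 0], 0.0], [[-0.006, -0.102, 0], [0, 0, 0], 0], [[-0.012, -0.136, 0], [0, 0, 0], 0], [[-0.02, -0.17, 0], [0, 0, 0], 0]]}}

```text
time_s: 6.85
tool_pos: [0.4509, 0.1659, 0.2509]
tool_rot: [179.9, 0.1, -0.0]
force: [1.1, 0.5, -5.8]
grip_width: 0.0297
```

```bash
python3 -c "
from h import *
go(.37,.315,.252)"
```

```text
t 6.85 tcp [0.4509 0.1659 0.2509] rot [ 1.7991e+02  1.1000e-01 -2.0000e-02] F [ 1.1  0.5 -5.8] w 0.0297
shift [-0.0809 -0.1491 -0.0011] turn [ 0.0016  0.0019 -0.0003] len 0.17
```

Request:
{"method": "send_rows", "body": {"steps": [[[-0.016, -0.032, 0], [0, 0, 0], 0.0], [[-0.036, -0.066, 0], [0, 0, 0], 0.0], [[-0.055, -0.1, 0], [0, 0, 0], 0], [[-0.07, -0.128, 0], [0, 0, 0], 0], [[-0.078, -0.144, 0], [0, 0, 0], 0]]}}

```text
time_s: 7.27
tool_pos: [0.3699, 0.3126, 0.2507]
tool_rot: [180.0, 0.2, 0.3]
force: [0.4, 0.2, -5.2]
grip_width: 0.0296
```

Request:
{"method": "send_rows", "body": {"steps": [[[-0.003, -0.004, 0.01], [0, 0, 0], 0.0], [[-0.003, -0.005, 0.03], [0, 0, 0], 0.0], [[-0.003, -0.005, 0.055], [0, 0, 0], 0], [[-0.003, -0.005, 0.075], [0, 0, 0], 0], [[-0.003, -0.005, 0.085], [0, 0, 0], 0]]}}

```text
time_s: 7.68
tool_pos: [0.3691, 0.3111, 0.1631]
tool_rot: [179.7, 0.3, -0.0]
force: [0.5, -0.3, -5.0]
grip_width: 0.0296
```

```bash
python3 -c "
from h import *
go(.37,.315,.0995)
snap('side','s3.png');snap('wrist','w3.png'); snap('top','t3.png')"
```

```text
t 7.68 tcp [0.3691 0.3111 0.1631] rot [ 1.7967e+02  2.7000e-01 -4.0000e-02] F [ 0.5 -0.3 -5. ] w 0.0296
shift [ 0.0012 -0.0042  0.0636] turn [ 0.0057  0.0048 -0.0007] len 0.064
```

View pics/s3.png

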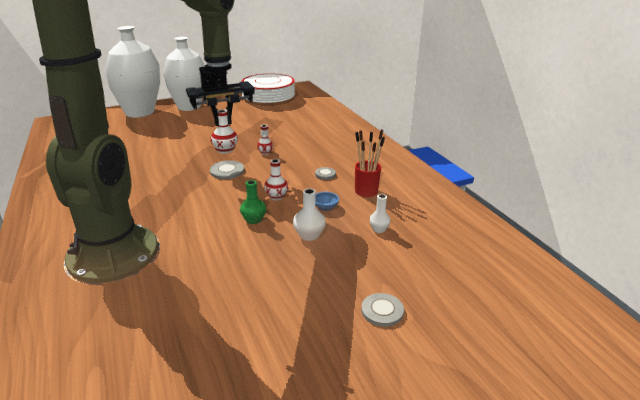

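View pics/w3.png

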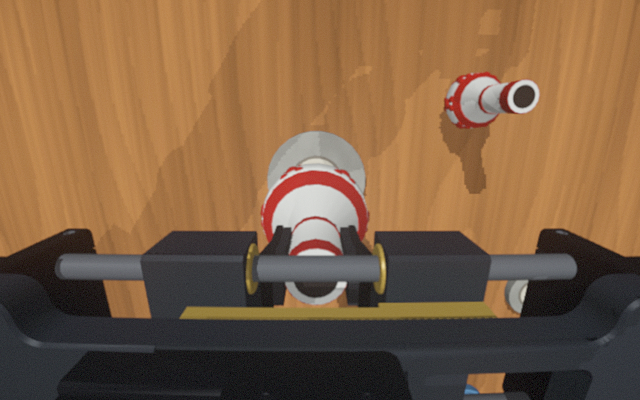

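Request:
{"method": "send_rows", "body": {"steps": [[[0.001, -0.003, 0.008], [0, 0, 0], 0.0], [[0.001, -0.003, 0.022], [0, 0, 0], 0.0], [[0.001, -0.003, 0.036], [0, 0, 0], 0], [[0.001, -0.003, 0.047], [0, 0, 0], 0], [[0.001, -0.003, 0.054], [0, 0, 0], 0]]}}

```text
time_s: 8.25
tool_pos: [0.3719, 0.3167, 0.1129]
tool_rot: [-180.0, -0.0, -0.0]
force: [-0.7, -0.4, -5.3]
grip_width: 0.0294
```

Request:
{"method": "send_rows", "body": {"steps": [[[0, 0, 0.002], [0, 0, 0], 0.0], [[0, 0, 0.003], [0, 0, 0], 0.0], [[0, 0, 0.005], [0, 0, 0], 0], [[0, 0, 0.006], [0, 0, 0], 0], [[0, 0, 0.007], [0, 0, 0], 0]]}}

```text
time_s: 8.67
tool_pos: [0.3721, 0.317, 0.1071]
tool_rot: [-179.9, -0.0, 0.0]
force: [0.2, 0.7, -4.6]
grip_width: 0.0292
```

```bash
python3 -c "
from h import *
go(.37,.315,.0995)
snap('side','s4.png');snap('wrist','w4.png')"
```

```text
t 8.67 tcp [0.3721 0.317  0.1071] rot [-1.7995e+02 -5.0000e-02  0.0000e+00] F [ 0.2  0.7 -4.6] w 0.0292
shift [-0.0021  0.002   0.0076] turn [-0.0009 -0.0009  0.    ] len 0.008
```

View pics/w4.png

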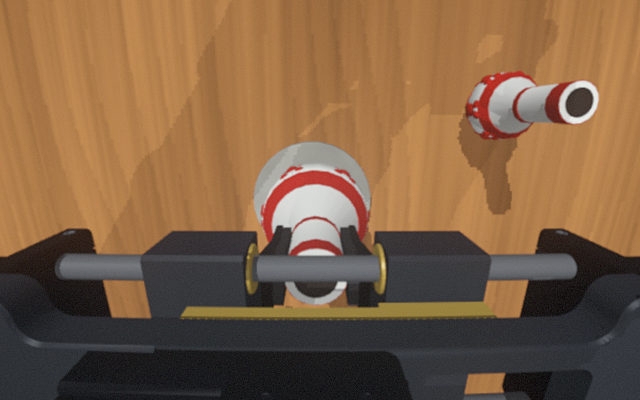

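Request:
{"method": "send_rows", "body": {"steps": [[[-0.001, 0.001, 0.001], [0, 0, 0], 0.0], [[-0.002, 0.002, 0.002], [0, 0, 0], 0.0], [[-0.002, 0.002, 0.003], [0, 0, 0], 0], [[-0.002, 0.002, 0.004], [0, 0, 0], 0], [[-0.002, 0.002, 0.005], [0, 0, 0], 0]]}}

```text
time_s: 9.18
tool_pos: [0.3697, 0.3147, 0.1015]
tool_rot: [-180.0, -0.0, 0.0]
force: [-0.3, -0.5, -5.8]
grip_width: 0.0293
```

Request:
{"method": "send_rows", "body": {"steps": [[[0, 0, 0.0005], [0, 0, 0], 0.0], [[0, 0, 0.001], [0, 0, 0], 0.0], [[0, 0, 0.0015], [0, 0, 0], 0], [[0, 0, 0.002], [0, 0, 0], 0], [[0, 0, 0.002], [0, 0, 0], 0]]}}

```text
time_s: 9.6
tool_pos: [0.3697, 0.3147, 0.0995]
tool_rot: [180.0, 0.0, 0.0]
force: [0.3, -0.1, -5.4]
grip_width: 0.0293
```

Request:
{"method": "send_rows", "body": {"steps": [[[0, 0, 0.0003], [0, 0, 0], 0.0], [[0, 0, 0.0006], [0, 0, 0], 0.0], [[0, 0, 0.001], [0, 0, 0], 0], [[0, 0, 0.001], [0, 0, 0], 0], [[0, 0, 0.001], [0, 0, 0], 0]]}}

```text
time_s: 10.02
tool_pos: [0.3698, 0.3149, 0.0993]
tool_rot: [-180.0, -0.0, 0.0]
force: [-2.9, -1.8, 5.1]
grip_width: 0.0291
```

Contact: Fz went from -5.4 to +5.1 N at TCP z 0.0993, as expected. Releasing.

Request:
{"method": "send_rows", "body": {"steps": [[[0, 0, -0.0003], [0, 0, 0], 0.032], [[0, 0, -0.0005], [0, 0, 0], 0.04], [[0, 0, -0.0005], [0, 0, 0], 0.06], [[0, 0, -0.0005], [0, 0, 0], 0.08], [[0, 0, -0.0005], [0, 0, 0], 0.087]]}}

```text
time_s: 10.43
tool_pos: [0.3701, 0.3149, 0.0992]
tool_rot: [-180.0, -0.0, -0.0]
force: [0.5, 0.0, 0.3]
grip_width: 0.0513
```

Request:
{"method": "send_rows", "body": {"steps": [[[0, 0, 0], [0, 0, 0], 0.087], [[0, 0, 0], [0, 0, 0], 0.087], [[0, 0, 0], [0, 0, 0], 0.087], [[0, 0, 0], [0, 0, 0], 0.087], [[0, 0, 0], [0, 0, 0], 0.087]]}}

```text
time_s: 10.85
tool_pos: [0.3698, 0.3147, 0.0991]
tool_rot: [-180.0, -0.0, -0.0]
force: [0.5, -0.2, 0.8]
grip_width: 0.0821
```

Request:
{"method": "send_rows", "body": {"steps": [[[0, 0, -0.01], [0, 0, 0], 0.087], [[0, 0, -0.035], [0, 0, 0], 0.087], [[0, 0, -0.07], [0, 0, 0], 0.087], [[0, 0, -0.105], [0, 0, 0], 0.087], [[0, 0, -0.125], [0, 0, 0], 0.087]]}}

```text
time_s: 11.27
tool_pos: [0.3709, 0.3156, 0.2289]
tool_rot: [-179.8, -0.2, -0.0]
force: [0.6, 0.6, -0.1]
grip_width: 0.0869
```

```bash
python3 -c "
from h import *
go(.4635,.104,.222)
snap('side','s5.png');snap('wrist','w5.png');snap('top','t5.png')
t=cv2.imread('pics/t5.png'); cv2.imwrite('pics/t5c.png',cv2.resize(t[200:330,100:300],None,fx=4,fy=4,interpolation=cv2.INTER_CUBIC))
s=cv2.imread('pics/s5.png'); cv2.imwrite('pics/s5c.png',cv2.resize(s[80:230,160:360],None,fx=4,fy=4,interpolation=cv2.INTER_CUBIC))"
```

```text
t 11.27 tcp [0.3709 0.3156 0.2289] rot [-1.7977e+02 -2.2000e-01 -1.0000e-02] F [ 0.6  0.6 -0.1] w 0.0869
shift [0.0926 0.2116 0.0064] turn [-0.0041 -0.0039 -0.0001] len 0.231
```

View pics/s5c.png

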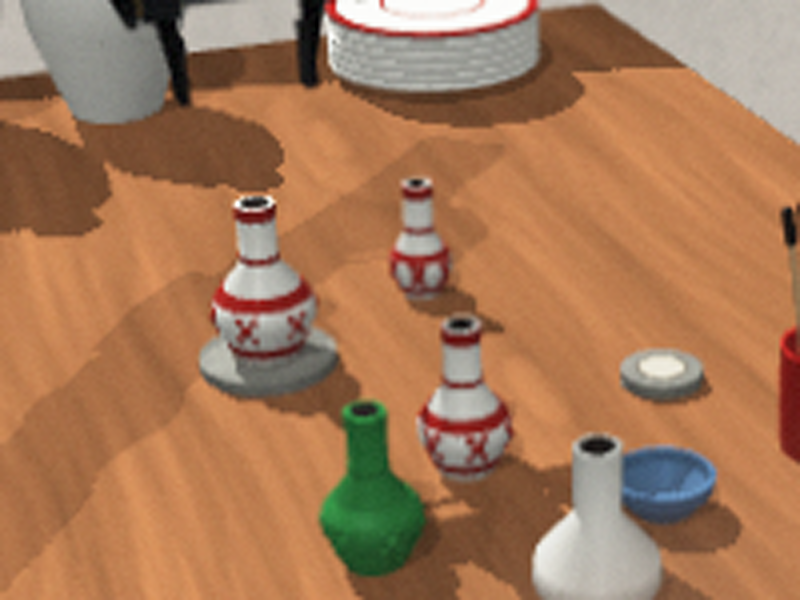

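View pics/w5.png

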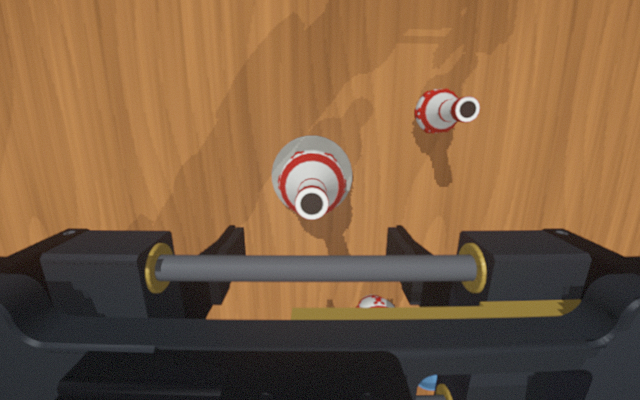

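```bash
cat >> h.py <<'E'
def dark(c,u,v,w,th,z):
    im=np.asarray(c['pixels']); p=im[v-w:v+w+1,u-w:u+w+1].max(2).astype(float); wt=np.clip(th-p,0,None)
    ys,xs=np.mgrid[v-w:v+w+1,u-w:u+w+1]; s=((wt*xs).sum()/wt.sum(),(wt*ys).sum()/wt.sum())
    print(np.round(s,1),np.round(onz(c,*s,z),4))
E
python3 -c "
from h import *
c=env.read_camera('wrist'); dark(c,312,204,12,110,.14)
print('disc left/right', onz(c,272,175,.012), onz(c,353,175,.012),'top',onz(c,312,136,.012))
s=env.read_camera('side'); dark(s,224,131,5,100,.14)
print(proj(s,(.37,.3155,.14)))
"
```

```text
[312.8 203.5] [0.3682 0.3141 0.14  ]
disc left/right [0.31329256 0.31581722 0.012     ] [0.42121534 0.31572681 0.012     ] top [0.36672177 0.36672211 0.012     ]
[223.2 130.4] [0.3684 0.3127 0.14  ]
(np.float64(223.55587252054517), np.float64(130.02748215182237))
```

Large vase is on its disc: mouth at (.368,.314), disc centre about (.369,.315), upright. In the wrist view its mouth is at (313,204) inside disc edges 272–353. Now the medium vase.

Request:
{"method": "send_rows", "body": {"steps": [[[0.015, 0.035, 0], [0, 0, 0], 0.087], [[0.03, 0.07, 0], [0, 0, 0], 0.087], [[0.045, 0.105, 0], [0, 0, 0], 0.087], [[0.06, 0.14, 0], [0, 0, 0], 0.087], [[0.075, 0.175, 0], [0, 0, 0], 0.087]]}}

```text
time_s: 11.93
tool_pos: [0.4441, 0.1376, 0.2225]
tool_rot: [179.9, 0.1, 0.0]
force: [-0.0, 0.8, 0.6]
grip_width: 0.0872
```

Request:
{"method": "send_rows", "body": {"steps": [[[0.012, 0.026, 0.01], [0, 0, 0], 0.087], [[0.018, 0.036, 0.03], [0, 0, 0], 0.087], [[0.018, 0.036, 0.05], [0, 0, 0], 0.087], [[0.018, 0.036, 0.07], [0, 0, 0], 0.087], [[0.018, 0.036, 0.075], [0, 0, 0], 0.087]]}}

```text
time_s: 12.35
tool_pos: [0.4596, 0.1023, 0.1446]
tool_rot: [179.8, 0.4, -0.1]
force: [-1.0, -1.2, 0.1]
grip_width: 0.0873
```

```bash
python3 -c "
from h import *
go(.4635,.104,.0723)
c=snap('wrist','w6.png'); print(proj(c,(.4635,.104,.114)))"
```

```text
t 12.35 tcp [0.4596 0.1023 0.1446] rot [ 1.7981e+02  4.3000e-01 -5.0000e-02] F [-1.  -1.2  0.1] w 0.0873
shift [ 0.0045 -0.002   0.0723] turn [ 0.0033  0.0075 -0.0009] len 0.072
(np.float64(321.83219605569604), np.float64(221.21241341372894))
```

View pics/w6.png

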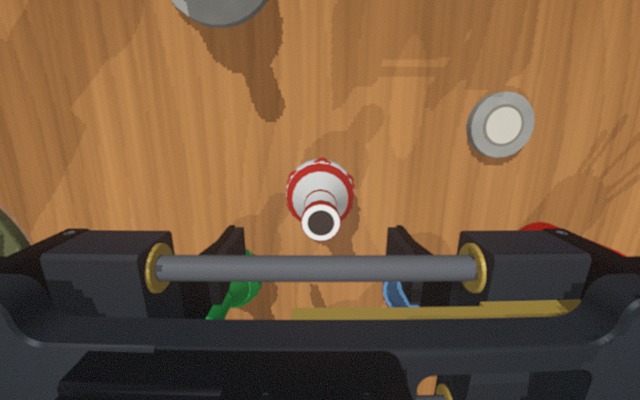

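Request:
{"method": "send_rows", "body": {"steps": [[[0.002, 0, 0.01], [0, 0.0, 0], 0.087], [[0.002, 0, 0.03], [0, 0, 0], 0.087], [[0.002, 0, 0.05], [0, 0, 0], 0.087], [[0.002, 0, 0.065], [0, 0, 0], 0.087], [[0.002, 0, 0.071], [0, 0, 0], 0.087]]}}

```text
time_s: 12.82
tool_pos: [0.4638, 0.1036, 0.0764]
tool_rot: [179.9, 0.1, 0.0]
force: [0.4, -0.3, -0.0]
grip_width: 0.0873
```

Request:
{"method": "send_rows", "body": {"steps": [[[0, 0, 0], [0, 0, 0], 0.05], [[0, 0, 0], [0, 0, 0], 0.05], [[0, 0, 0], [0, 0, 0], 0.05], [[0, 0, 0], [0, 0, 0], 0.05], [[0, 0, 0], [0, 0, 0], 0.05]], "grip_force": 25}}

```text
time_s: 13.23
tool_pos: [0.4655, 0.104, 0.079]
tool_rot: [-179.9, -0.1, 0.0]
force: [0.2, 0.2, 0.7]
grip_width: 0.0612
```

```bash
python3 -c "
from h import *
go(.4635,.104,.0723)"
```

```text
t 13.23 tcp [0.4655 0.104  0.079 ] rot [-1.7995e+02 -1.0000e-01  1.0000e-02] F [0.2 0.2 0.7] w 0.0612
shift [-0.002  -0.      0.0067] turn [-0.0009 -0.0017  0.0001] len 0.007
```

Request:
{"method": "send_rows", "body": {"steps": [[[-0.002, 0, 0.003], [0, 0, 0], 0.05], [[-0.002, 0, 0.006], [0, 0, 0], 0.05], [[-0.002, 0, 0.006], [0, 0, 0], 0.03], [[-0.002, 0, 0.006], [0, 0, 0], 0.02], [[-0.002, 0, 0.006], [0, 0, 0], 0.0]]}}

```text
time_s: 13.65
tool_pos: [0.4627, 0.1036, 0.072]
tool_rot: [-180.0, 0.0, -0.0]
force: [-0.1, -0.4, 0.2]
grip_width: 0.0376
```

Request:
{"method": "send_rows", "body": {"steps": [[[0, 0, 0], [0, 0, 0], 0], [[0, 0, 0], [0, 0, 0], 0], [[0, 0, 0], [0, 0, 0], 0], [[0, 0, 0], [0, 0, 0], 0], [[0, 0, 0], [0, 0, 0], 0]], "grip_force": 25}}

```text
time_s: 14.07
tool_pos: [0.4628, 0.1037, 0.0721]
tool_rot: [-180.0, -0.0, -0.0]
force: [0.2, 0.6, -0.8]
grip_width: 0.0264
```

Request:
{"method": "send_rows", "body": {"steps": [[[0, 0, 0], [0, 0, 0], 0.0], [[0, 0, 0], [0, 0, 0], 0.0], [[0, 0, -0.003], [0, 0, 0], 0], [[0, 0, -0.008], [0, 0, 0], 0], [[0, 0, -0.015], [0, 0, 0], 0]], "grip_force": 25}}

```text
time_s: 14.48
tool_pos: [0.4619, 0.1034, 0.0868]
tool_rot: [180.0, 0.1, -0.0]
force: [-0.4, -0.0, -2.4]
grip_width: 0.0266
```

Request:
{"method": "send_rows", "body": {"steps": [[[0, 0, -0.018], [0, 0, 0], 0.0], [[0, 0, -0.045], [0, 0, 0], 0.0], [[0, 0, -0.075], [0, 0, 0], 0], [[0, 0, -0.105], [0, 0, 0], 0], [[0, 0, -0.13], [0, 0, 0], 0]]}}

```text
time_s: 14.9
tool_pos: [0.4629, 0.1036, 0.2198]
tool_rot: [-179.9, -0.1, -0.0]
force: [1.2, 0.1, -2.3]
grip_width: 0.0267
```

Request:
{"method": "send_rows", "body": {"steps": [[[0.002, 0.01, -0.018], [0, 0, 0], 0.0], [[0.005, 0.035, -0.03], [0, 0, 0], 0.0], [[0.008, 0.068, -0.035], [0, 0, 0], 0], [[0.011, 0.102, -0.035], [0, 0, 0], 0], [[0.014, 0.136, -0.035], [0, 0, 0], 0]]}}

```text
time_s: 15.32
tool_pos: [0.4768, -0.0337, 0.2533]
tool_rot: [-180.0, -0.1, 0.0]
force: [0.3, 1.0, -2.4]
grip_width: 0.0264
```

Request:
{"method": "send_rows", "body": {"steps": [[[0.003, 0.035, 0], [0, 0, 0], 0.0], [[0.006, 0.07, 0], [0, 0, 0], 0.0], [[0.01, 0.105, 0], [0, 0, 0], 0], [[0.014, 0.14, 0], [0, 0, 0], 0], [[0.017, 0.175, 0], [0, 0, 0], 0]]}}

```text
time_s: 15.73
tool_pos: [0.4936, -0.2088, 0.2528]
tool_rot: [-180.0, -0.1, 0.0]
force: [0.8, -0.1, -2.6]
grip_width: 0.0262
```

Request:
{"method": "send_rows", "body": {"steps": [[[0.003, 0.035, 0], [0, 0, 0], 0.0], [[0.006, 0.07, 0], [0, 0, 0], 0.0], [[0.01, 0.105, 0], [0, 0, 0], 0], [[0.012, 0.14, 0], [0, 0, 0], 0], [[0.014, 0.17, 0], [0, 0, 0], 0]]}}

```text
time_s: 16.15
tool_pos: [0.5075, -0.3793, 0.2522]
tool_rot: [180.0, 0.0, -0.0]
force: [-0.0, 0.1, -1.4]
grip_width: 0.0266
```

```bash
python3 -c "
from h import *
go(.5103,-.423,.0841)"
```

```text
t 16.15 tcp [ 0.5075 -0.3793  0.2522] rot [ 1.7997e+02  2.0000e-02 -1.0000e-02] F [-0.   0.1 -1.4] w 0.0266
shift [0.0029 0.0436 0.1682] turn [ 0.0004  0.0003 -0.0001] len 0.174
```

Request:
{"method": "send_rows", "body": {"steps": [[[0.001, 0.02, 0.01], [0, 0, 0], 0.0], [[0.002, 0.035, 0.03], [0, 0, 0], 0.0], [[0.003, 0.043, 0.055], [0, 0, 0], 0], [[0.003, 0.043, 0.085], [0, 0, 0], 0], [[0.003, 0.043, 0.11], [0, 0, 0], 0]]}}

```text
time_s: 16.57
tool_pos: [0.5101, -0.4206, 0.1405]
tool_rot: [-180.0, 0.1, -0.1]
force: [-0.1, -0.2, -3.6]
grip_width: 0.0267
```

Request:
{"method": "send_rows", "body": {"steps": [[[0, 0, 0.012], [0, 0, 0], 0.0], [[0, 0, 0.022], [0, 0, 0], 0.0], [[0, 0, 0.03], [0, 0, 0], 0], [[0, 0, 0.035], [0, 0, 0], 0], [[0, 0, 0.035], [0, 0, 0], 0]]}}

```text
time_s: 16.98
tool_pos: [0.511, -0.4201, 0.107]
tool_rot: [-180.0, -0.0, 0.0]
force: [-0.2, -1.3, -3.1]
grip_width: 0.0263
```

```bash
python3 -c "
from h import *
go(.5103,-.423,.0841)
snap('wrist','w7.png');snap('side','s7.png')
s=cv2.imread('pics/s7.png'); cv2.imwrite('pics/s7c.png',cv2.resize(s[200:350,290:490],None,fx=4,fy=4,interpolation=cv2.INTER_CUBIC))"
```

```text
t 16.98 tcp [ 0.511  -0.4201  0.107 ] rot [-1.7999e+02 -1.0000e-02  2.0000e-02] F [-0.2 -1.3 -3.1] w 0.0263
shift [-0.0007  0.0029  0.0229] turn [-0.0002 -0.0001  0.0004] len 0.023
```

View pics/s7c.png

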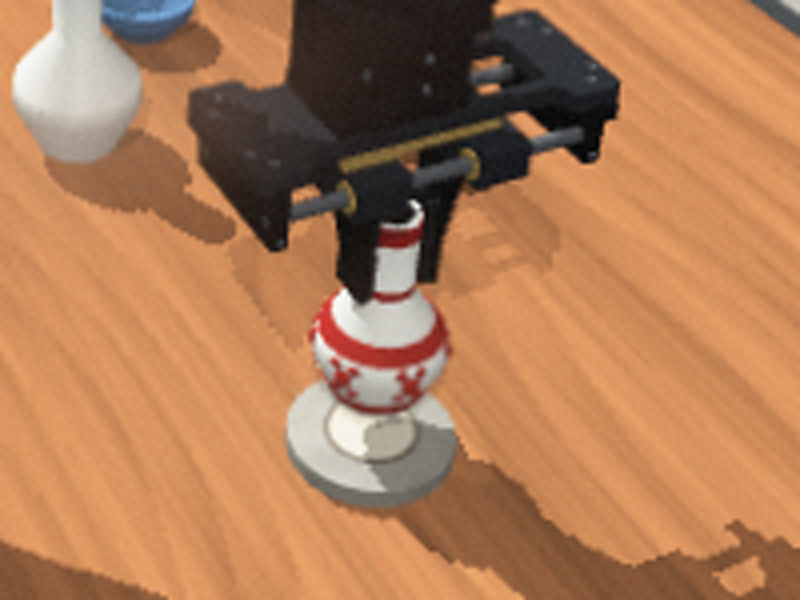

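View pics/w7.png

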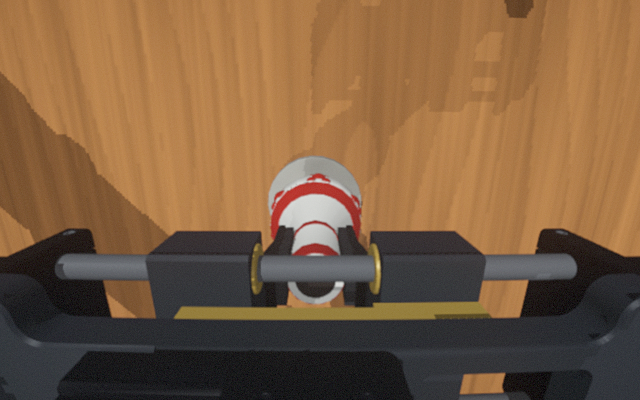

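Both views show the medium vase upright above the medium disc, centred within a few mm. Lowering.

Request:
{"method": "send_rows", "body": {"steps": [[[0, 0.001, 0.004], [0, 0, 0], 0.0], [[0, 0.002, 0.009], [0, 0, 0], 0.0], [[0, 0.003, 0.014], [0, 0, 0], 0], [[0, 0.003, 0.018], [0, 0, 0], 0], [[0, 0.003, 0.02], [0, 0, 0], 0]]}}

```text
time_s: 17.5
tool_pos: [0.5103, -0.4231, 0.086]
tool_rot: [-180.0, 0.1, -0.0]
force: [0.1, 0.1, -2.2]
grip_width: 0.0267
```

Request:
{"method": "send_rows", "body": {"steps": [[[0, 0, 0.0005], [0, 0, 0], 0.0], [[0, 0, 0.001], [0, 0, 0], 0.0], [[0, 0, 0.0015], [0, 0, 0], 0], [[0, 0, 0.002], [0, 0, 0], 0], [[0, 0, 0.002], [0, 0, 0], 0]]}}

```text
time_s: 17.92
tool_pos: [0.5108, -0.4233, 0.0851]
tool_rot: [180.0, -0.0, 0.0]
force: [-0.8, 0.3, -2.7]
grip_width: 0.0266
```

Request:
{"method": "send_rows", "body": {"steps": [[[0, 0, 0.0003], [0, 0, 0], 0.0], [[0, 0, 0.0006], [0, 0, 0], 0.0], [[0, 0, 0.001], [0, 0, 0], 0], [[0, 0, 0.0012], [0, 0, 0], 0], [[0, 0, 0.0012], [0, 0, 0], 0]]}}

```text
time_s: 18.33
tool_pos: [0.5109, -0.4234, 0.0842]
tool_rot: [180.0, -0.0, -0.0]
force: [-0.4, 0.7, 0.3]
grip_width: 0.0265
```

Contact: Fz went from -2.7 to +0.3 N at z 0.084, as expected. Releasing.

Request:
{"method": "send_rows", "body": {"steps": [[[0, 0, 0], [0, 0, 0], 0.03], [[0, 0, 0], [0, 0, 0], 0.04], [[0, 0, 0], [0, 0, 0], 0.06], [[0, 0, 0], [0, 0, 0], 0.08], [[0, 0, 0], [0, 0, 0], 0.087]]}}

```text
time_s: 18.75
tool_pos: [0.5108, -0.4234, 0.084]
tool_rot: [180.0, -0.0, -0.0]
force: [-0.6, 0.1, -0.9]
grip_width: 0.049
```

Request:
{"method": "send_rows", "body": {"steps": [[[0, 0, 0], [0, 0, 0], 0.087], [[0, 0, 0], [0, 0, 0], 0.087], [[0, 0, 0], [0, 0, 0], 0.087], [[0, 0, 0], [0, 0, 0], 0.087], [[0, 0, 0], [0, 0, 0], 0.087]]}}

```text
time_s: 19.17
tool_pos: [0.5107, -0.4233, 0.0838]
tool_rot: [-180.0, -0.0, -0.0]
force: [0.4, 0.6, -0.3]
grip_width: 0.0817
```

Request:
{"method": "send_rows", "body": {"steps": [[[0, 0, -0.01], [0, 0, 0], 0.087], [[0, 0, -0.035], [0, 0, 0], 0.087], [[0, 0, -0.07], [0, 0, 0], 0.087], [[0, 0, -0.105], [0, 0, 0], 0.087], [[0, 0, -0.13], [0, 0, 0], 0.087]]}}

```text
time_s: 19.58
tool_pos: [0.511, -0.4243, 0.218]
tool_rot: [179.9, -0.2, -0.0]
force: [0.4, -0.8, -0.2]
grip_width: 0.0868
```

```bash
python3 -c "
from h import *
go(.5255,.4012,.222)
c=snap('wrist','w8.png'); snap('side','s8.png'); s=cv2.imread('pics/s8.png'); cv2.imwrite('pics/s8c.png',cv2.resize(s[200:350,290:490],None,fx=4,fy=4,interpolation=cv2.INTER_CUBIC))
print(proj(c,(.5103,-.423,.126)))"
```

```text
t 19.58 tcp [ 0.511  -0.4243  0.218 ] rot [ 1.7988e+02 -1.6000e-01 -2.0000e-02] F [ 0.4 -0.8 -0.2] w 0.0868
shift [ 0.0141 -0.8255 -0.0058] turn [ 0.0022 -0.0028 -0.0004] len 0.826
(np.float64(314.7648534183174), np.float64(198.3968572927677))
```

View pics/s8c.png

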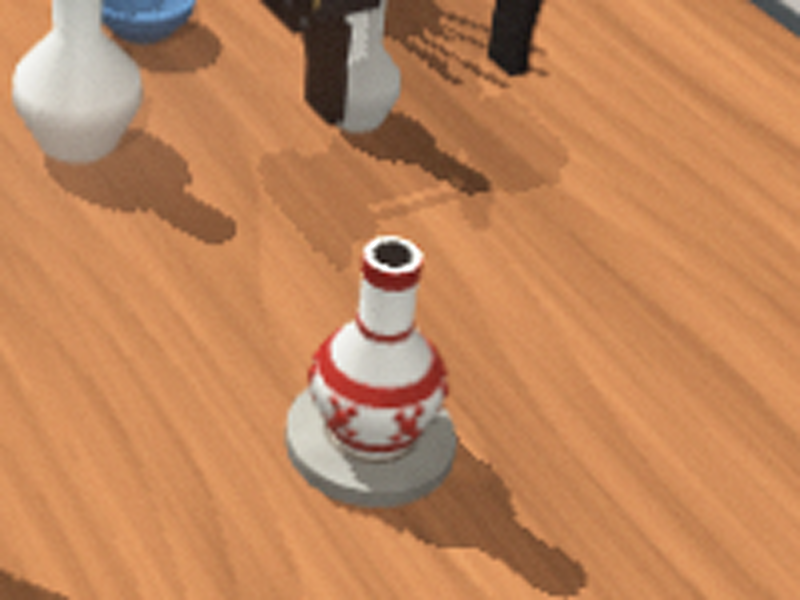

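View pics/w8.png

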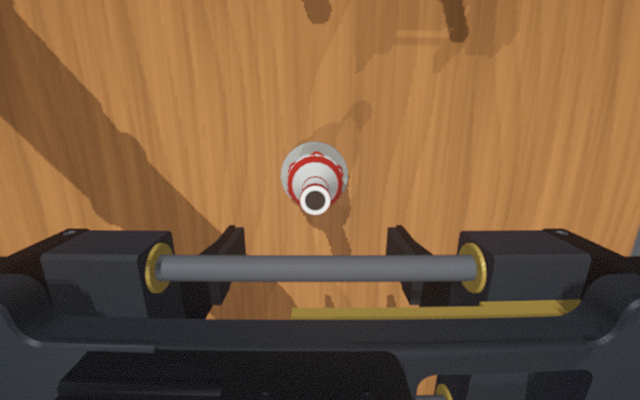

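Medium vase stands on its disc: mouth at (315,201) in the wrist view, predicted (314.8,198.4), and the side view shows it upright. Now the small vase.

Request:
{"method": "send_rows", "body": {"steps": [[[-0.003, -0.035, -0.002], [0, 0, 0], 0.087], [[-0.008, -0.075, -0.004], [0, 0, 0], 0.087], [[-0.014, -0.115, -0.006], [0, 0, 0], 0.087], [[-0.02, -0.155, -0.006], [0, 0, 0], 0.087], [[-0.026, -0.195, -0.006], [0, 0, 0], 0.087]]}}

```text
time_s: 20.1
tool_pos: [0.4839, -0.2267, 0.2195]
tool_rot: [-180.0, 0.0, -0.0]
force: [1.0, 0.9, 0.6]
grip_width: 0.087
```

Request:
{"method": "send_rows", "body": {"steps": [[[-0.004, -0.04, 0], [0, 0, 0], 0.087], [[-0.006, -0.08, 0], [0, 0, 0], 0.087], [[-0.006, -0.12, 0], [0, 0, 0], 0.087], [[-0.006, -0.16, 0], [0, 0, 0], 0.087], [[-0.006, -0.2, 0], [0, 0, 0], 0.087]]}}

```text
time_s: 20.52
tool_pos: [0.478, -0.0265, 0.2202]
tool_rot: [-179.9, -0.1, -0.0]
force: [1.1, 0.6, 0.2]
grip_width: 0.0869
```

Request:
{"method": "send_rows", "body": {"steps": [[[0, -0.04, 0], [0, 0, 0], 0.087], [[0, -0.08, 0], [0, 0, 0], 0.087], [[0.004, -0.12, 0], [0, 0, 0], 0.087], [[0.008, -0.16, 0], [0, 0, 0], 0.087], [[0.012, -0.2, 0], [0, 0, 0], 0.087]]}}

```text
time_s: 20.93
tool_pos: [0.4903, 0.1734, 0.22]
tool_rot: [-180.0, -0.0, -0.0]
force: [1.2, -0.1, -0.6]
grip_width: 0.087
```

Request:
{"method": "send_rows", "body": {"steps": [[[0.006, -0.038, 0], [0, 0, 0], 0.087], [[0.012, -0.076, 0], [0, 0, 0], 0.087], [[0.018, -0.114, 0], [0, 0, 0], 0.087], [[0.024, -0.152, 0], [0, 0, 0], 0.087], [[0.03, -0.185, 0], [0, 0, 0], 0.087]]}}

```text
time_s: 21.35
tool_pos: [0.5201, 0.3594, 0.2195]
tool_rot: [-180.0, 0.0, 0.1]
force: [0.6, -0.3, -1.0]
grip_width: 0.0869
```

```bash
python3 -c "
from h import *
go(.5255,.4012,.14)"
```

```text
t 21.35 tcp [0.5201 0.3594 0.2195] rot [-1.7998e+02  3.0000e-02  8.0000e-02] F [ 0.6 -0.3 -1. ] w 0.0869
shift [ 0.0055 -0.0417  0.0795] turn [-0.0004  0.0006  0.0015] len 0.09
```

Request:
{"method": "send_rows", "body": {"steps": [[[0.003, -0.025, 0], [0, 0, 0], 0.087], [[0.005, -0.041, 0.015], [0, 0, 0], 0.087], [[0.005, -0.041, 0.04], [0, 0, 0], 0.087], [[0.005, -0.041, 0.06], [0, 0, 0], 0.087], [[0.005, -0.041, 0.07], [0, 0, 0], 0.087]]}}

```text
time_s: 21.77
tool_pos: [0.5242, 0.3968, 0.1464]
tool_rot: [179.8, 0.2, 0.0]
force: [0.1, -0.0, -0.2]
grip_width: 0.0869
```

Request:
{"method": "send_rows", "body": {"steps": [[[0, 0, 0], [0, 0, 0], 0.087], [[0, 0, 0], [0, 0, 0], 0.087], [[0, 0, 0], [0, 0, 0], 0.087], [[0, 0, 0], [0, 0, 0], 0.087], [[0, 0, 0], [0, 0, 0], 0.087]]}}

```text
time_s: 22.18
tool_pos: [0.5265, 0.398, 0.1516]
tool_rot: [-179.9, -0.1, -0.0]
force: [-0.6, -0.2, 0.3]
grip_width: 0.0872
```

```bash
python3 -c "
from h import *
go(.5255,.4012,.0595)
c=snap('wrist','w9.png'); print(proj(c,(.5255,.4012,.1)))"
```

```text
t 22.18 tcp [0.5265 0.398  0.1516] rot [-1.7989e+02 -1.1000e-01 -2.0000e-02] F [-0.6 -0.2  0.3] w 0.0872
shift [-0.0012 -0.003   0.0921] turn [-0.0019 -0.0019 -0.0003] len 0.092
(np.float64(314.5699482633198), np.float64(210.38381828225673))
```

View pics/w9.png

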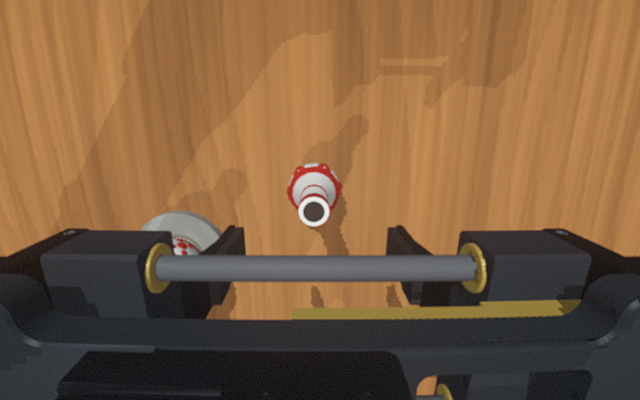

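Mouth of the small vase at (314,211), predicted (314.6,210.4). Descending.

Request:
{"method": "send_rows", "body": {"steps": [[[-0.001, -0.003, 0.015], [0, 0, 0], 0.087], [[-0.001, -0.003, 0.04], [0, 0, 0], 0.087], [[-0.001, -0.003, 0.065], [0, 0, 0], 0.07], [[-0.001, -0.003, 0.083], [0, 0, 0], 0.05], [[-0.001, -0.003, 0.091], [0, 0, 0], 0.05]]}}

```text
time_s: 22.65
tool_pos: [0.5233, 0.3997, 0.0563]
tool_rot: [179.9, 0.2, 0.0]
force: [0.0, -0.2, -0.1]
grip_width: 0.0743
```

Request:
{"method": "send_rows", "body": {"steps": [[[0, 0, 0], [0, 0, 0], 0.05], [[0, 0, 0], [0, 0, 0], 0.05], [[0, 0, 0], [0, 0, 0], 0.05], [[0, 0, 0], [0, 0, 0], 0.05], [[0, 0, 0], [0, 0, 0], 0.05]], "grip_force": 20}}

```text
time_s: 23.07
tool_pos: [0.5255, 0.4013, 0.0604]
tool_rot: [-179.9, -0.1, 0.0]
force: [-0.7, -0.3, 0.9]
grip_width: 0.051
```

```bash
python3 -c "
from h import *
go(.5255,.4012,.0595)"
```

```text
t 23.07 tcp [0.5255 0.4013 0.0604] rot [-1.799e+02 -1.100e-01  0.000e+00] F [-0.7 -0.3  0.9] w 0.051
shift [-0.      0.0001  0.0009] turn [-0.0017 -0.0018  0.    ] len 0.001
```

Request:
{"method": "send_rows", "body": {"steps": [[[0, 0, 0], [0, 0, 0], 0.03], [[0, 0, 0], [0, 0, 0], 0.02], [[0, 0, 0], [0, 0, 0], 0], [[0, 0, 0], [0, 0, 0], 0], [[0, 0, 0], [0, 0, 0], 0]]}}

```text
time_s: 23.48
tool_pos: [0.5247, 0.4007, 0.0589]
tool_rot: [-180.0, -0.0, 0.0]
force: [0.4, 0.5, 0.2]
grip_width: 0.0244
```

Request:
{"method": "send_rows", "body": {"steps": [[[0, 0, 0], [0, 0, 0], 0], [[0, 0, 0], [0, 0, 0], 0], [[0, 0, -0.003], [0, 0, 0], 0], [[0, 0, -0.008], [0, 0, 0], 0], [[0, 0, -0.015], [0, 0, 0], 0]]}}

```text
time_s: 23.9
tool_pos: [0.5242, 0.4003, 0.0735]
tool_rot: [179.9, 0.1, 0.0]
force: [0.1, 1.2, -1.9]
grip_width: 0.0238
```

Request:
{"method": "send_rows", "body": {"steps": [[[0, 0, -0.015], [0, 0, 0], 0.0], [[0, 0, -0.035], [0, 0, 0], 0.0], [[0, 0, -0.055], [0, 0, 0], 0], [[0, 0, -0.07], [0, 0, 0], 0], [[0, 0, -0.075], [0, 0, 0], 0]]}}

```text
time_s: 24.32
tool_pos: [0.5262, 0.4016, 0.1527]
tool_rot: [-179.8, -0.2, -0.0]
force: [0.6, 0.5, -1.1]
grip_width: 0.0229
```

```bash
python3 -c "
from h import *
go(.6487,.1693,.15)
snap('side','s10.png');c=snap('wrist','w10.png')"
```

```text
t 24.32 tcp [0.5262 0.4016 0.1527] rot [-1.7979e+02 -2.3000e-01 -1.0000e-02] F [ 0.6  0.5 -1.1] w 0.0229
shift [0.1225 0.2323 0.0024] turn [-0.0036 -0.0041 -0.0001] len 0.263
```

View pics/s10.png

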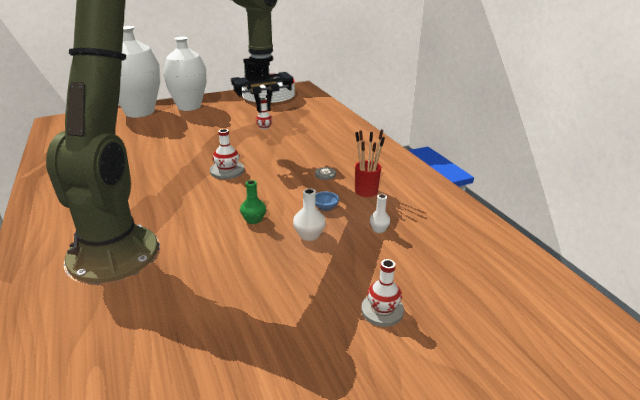

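Request:
{"method": "send_rows", "body": {"steps": [[[0.008, 0.015, 0], [0, 0, 0], 0.0], [[0.022, 0.042, 0], [0, 0, 0], 0.0], [[0.038, 0.072, 0], [0, 0, 0], 0], [[0.054, 0.102, 0], [0, 0, 0], 0], [[0.07, 0.132, 0], [0, 0, 0], 0]]}}

```text
time_s: 24.83
tool_pos: [0.5943, 0.2671, 0.1472]
tool_rot: [179.9, 0.1, 0.0]
force: [1.1, -0.1, -1.6]
grip_width: 0.0233
```

Request:
{"method": "send_rows", "body": {"steps": [[[0.016, 0.03, 0], [0, 0, 0], 0.0], [[0.03, 0.058, 0], [0, 0, 0], 0.0], [[0.043, 0.081, 0], [0, 0, 0], 0], [[0.052, 0.098, 0], [0, 0, 0], 0], [[0.053, 0.1, 0], [0, 0, 0], 0]]}}

```text
time_s: 25.25
tool_pos: [0.649, 0.1617, 0.1474]
tool_rot: [179.7, 0.0, -0.4]
force: [-0.0, -1.3, -2.1]
grip_width: 0.0235
```

Request:
{"method": "send_rows", "body": {"steps": [[[0, 0, 0.01], [0, 0, 0], 0.0], [[0, 0, 0.027], [0, 0, 0], 0.0], [[0, 0, 0.044], [0, 0, 0], 0], [[0, 0, 0.056], [0, 0, 0], 0], [[0, 0, 0.06], [0, 0, 0], 0]]}}

```text
time_s: 25.67
tool_pos: [0.6448, 0.1703, 0.0849]
tool_rot: [180.0, 0.3, 0.1]
force: [0.2, 0.7, -2.3]
grip_width: 0.0233
```

Request:
{"method": "send_rows", "body": {"steps": [[[0, 0, 0], [0, 0, 0], 0.0], [[0, 0, 0], [0, 0, 0], 0.0], [[0, 0, 0], [0, 0, 0], 0], [[0, 0, 0], [0, 0, 0], 0], [[0, 0, 0], [0, 0, 0], 0]]}}

```text
time_s: 26.08
tool_pos: [0.6484, 0.1689, 0.0899]
tool_rot: [-180.0, -0.1, 0.0]
force: [1.0, -0.1, -1.4]
grip_width: 0.0236
```

```bash
python3 -c "
from h import *
go(.6487,.1693,.071)
snap('wrist','w11.png');snap('side','s11.png')
s=cv2.imread('pics/s11.png'); cv2.imwrite('pics/s11c.png',cv2.resize(s[80:230,230:430],None,fx=4,fy=4,interpolation=cv2.INTER_CUBIC))"
```

```text
t 26.08 tcp [0.6484 0.1689 0.0899] rot [-1.7996e+02 -1.0000e-01  0.0000e+00] F [ 1.  -0.1 -1.4] w 0.0236
shift [ 0.0003 -0.0004  0.0189] turn [-0.0007 -0.0017  0.    ] len 0.019
```

View pics/s11c.png

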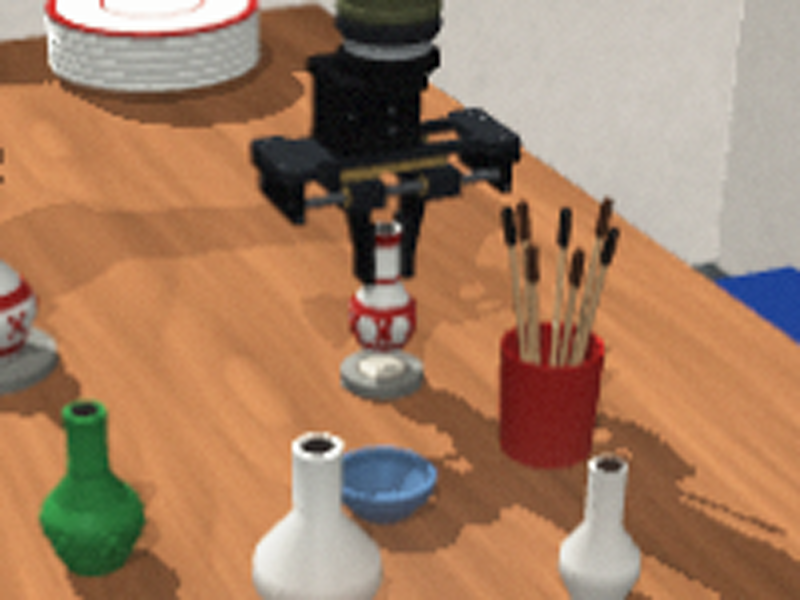

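View pics/w11.png

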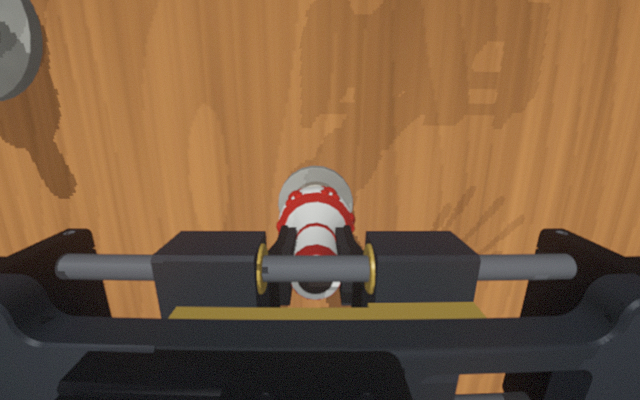

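Side and wrist views show the small vase upright and centred above the small disc, clear of the brush pot. Lowering.

Request:
{"method": "send_rows", "body": {"steps": [[[0, 0, 0.004], [0, 0, 0], 0.0], [[0, 0, 0.008], [0, 0, 0], 0.0], [[0, 0, 0.012], [0, 0, 0], 0], [[0, 0, 0.015], [0, 0, 0], 0], [[0, 0, 0.015], [0, 0, 0], 0]]}}

```text
time_s: 26.6
tool_pos: [0.6469, 0.1685, 0.0726]
tool_rot: [180.0, 0.1, 0.0]
force: [-0.7, -0.1, -2.1]
grip_width: 0.0232
```

Request:
{"method": "send_rows", "body": {"steps": [[[0, 0, 0.0005], [0, 0, 0], 0.0], [[0, 0, 0.001], [0, 0, 0], 0.0], [[0, 0, 0.0015], [0, 0, 0], 0], [[0, 0, 0.002], [0, 0, 0], 0], [[0, 0, 0.002], [0, 0, 0], 0]]}}

```text
time_s: 27.02
tool_pos: [0.6478, 0.1687, 0.0719]
tool_rot: [-180.0, -0.0, 0.0]
force: [-0.3, 0.4, -1.0]
grip_width: 0.0232
```

Request:
{"method": "send_rows", "body": {"steps": [[[0, 0, 0.0003], [0, 0, 0], 0.0], [[0, 0, 0.0006], [0, 0, 0], 0.0], [[0, 0, 0.001], [0, 0, 0], 0], [[0, 0, 0.0012], [0, 0, 0], 0], [[0, 0, 0.0012], [0, 0, 0], 0]]}}

```text
time_s: 27.43
tool_pos: [0.6478, 0.1687, 0.0709]
tool_rot: [-180.0, -0.0, 0.0]
force: [-0.9, -0.6, -0.7]
grip_width: 0.0234
```

Request:
{"method": "send_rows", "body": {"steps": [[[0, 0, 0.0003], [0, 0, 0], 0.0], [[0, 0, 0.0006], [0, 0, 0], 0.0], [[0, 0, 0.0008], [0, 0, 0], 0], [[0, 0, 0.0008], [0, 0, 0], 0], [[0, 0, 0.0008], [0, 0, 0], 0]]}}

```text
time_s: 27.85
tool_pos: [0.6479, 0.1688, 0.0708]
tool_rot: [-180.0, -0.0, 0.0]
force: [-1.7, -0.4, 5.0]
grip_width: 0.0238
```

Contact (Fz +5 N). Releasing and backing off.

Request:
{"method": "send_rows", "body": {"steps": [[[0, 0, -0.0003], [0, 0, 0], 0.027], [[0, 0, -0.0004], [0, 0, 0], 0.04], [[0, 0, -0.0004], [0, 0, 0], 0.06], [[0, 0, -0.0004], [0, 0, 0], 0.08], [[0, 0, -0.0004], [0, 0, 0], 0.087]]}}

```text
time_s: 28.27
tool_pos: [0.6477, 0.1687, 0.07]
tool_rot: [180.0, 0.0, 0.0]
force: [-0.4, -0.1, -0.2]
grip_width: 0.0459
```

Request:
{"method": "send_rows", "body": {"steps": [[[0, 0, 0], [0, 0, 0], 0.087], [[0, 0, 0], [0, 0, 0], 0.087], [[0, 0, 0], [0, 0, 0], 0.087], [[0, 0, 0], [0, 0, 0], 0.087], [[0, 0, 0], [0, 0, 0], 0.087]]}}

```text
time_s: 28.68
tool_pos: [0.6478, 0.1687, 0.0703]
tool_rot: [-180.0, -0.0, 0.0]
force: [0.7, 0.3, 0.3]
grip_width: 0.0791
```

Request:
{"method": "send_rows", "body": {"steps": [[[0, 0, -0.01], [0, 0, 0], 0.087], [[0, 0, -0.035], [0, 0, 0], 0.087], [[0, 0, -0.065], [0, 0, 0], 0.087], [[0, 0, -0.095], [0, 0, 0], 0.087], [[0, 0, -0.12], [0, 0, 0], 0.087]]}}

```text
time_s: 29.1
tool_pos: [0.6483, 0.1686, 0.1935]
tool_rot: [-180.0, -0.1, -0.0]
force: [-0.3, 0.7, -0.6]
grip_width: 0.0869
```

Request:
{"method": "send_rows", "body": {"steps": [[[0, 0, -0.02], [0, 0, 0], 0.087], [[0, -0.02, -0.04], [0, 0, 0], 0.087], [[0, -0.05, -0.05], [0, 0, 0], 0.087], [[0, -0.08, -0.05], [0, 0, 0], 0.087], [[0, -0.1, -0.05], [0, 0, 0], 0.087]]}}

```text
time_s: 29.52
tool_pos: [0.6476, 0.2726, 0.2426]
tool_rot: [-179.8, -0.1, 0.1]
force: [-0.2, 0.5, -0.8]
grip_width: 0.0867
```

Request:
{"method": "send_rows", "body": {"steps": [[[0, 0, 0], [0, 0, 0], 0.087], [[0, 0, 0], [0, 0, 0], 0.087], [[0, 0, 0], [0, 0, 0], 0.087], [[0, 0, 0], [0, 0, 0], 0.087], [[0, 0, 0], [0, 0, 0], 0.087]]}}

```text
time_s: 29.93
tool_pos: [0.6482, 0.2667, 0.2407]
tool_rot: [180.0, -0.0, -0.2]
force: [-0.5, -0.9, -1.1]
grip_width: 0.0866
```

```bash
python3 -c "
from h import *
go(.6487,.1693,.071)
s=snap('side','s12.png');t=snap('top','t12.png')
for P in [(.37,.315,.14),(.5103,-.423,.126),(.6487,.1693,.112)]: print('exp side',np.round(proj(s,P),1),'top',np.round(proj(t,P),1))
a=cv2.imread('pics/top0.png').astype(int);b=cv2.imread('pics/t12.png').astype(int)
for n,(u,v) in dict(pl=(361,222),ps=(375,156),bowl=(320,189),pot=(307,138)).items(): print(n,np.abs(a-b)[v-8:v+9,u-8:u+9].mean())
"
```

```text
t 29.93 tcp [0.6482 0.2667 0.2407] rot [ 1.7997e+02 -3.0000e-02 -1.5000e-01] F [-0.5 -0.9 -1.1] w 0.0866
shift [0.0006 0.0973 0.1697] turn [ 0.0005 -0.0005 -0.0026] len 0.196
exp side [223.6 130.1] top [192.6 266.7]
exp side [387.1 263. ] top [483.1 204.5]
exp side [325.8 142.1] top [251.5 157. ]
pl 11.277970011534025
ps 10.66320645905421
bowl 9.362168396770473
pot 7.136101499423298
```

View pics/s12.png

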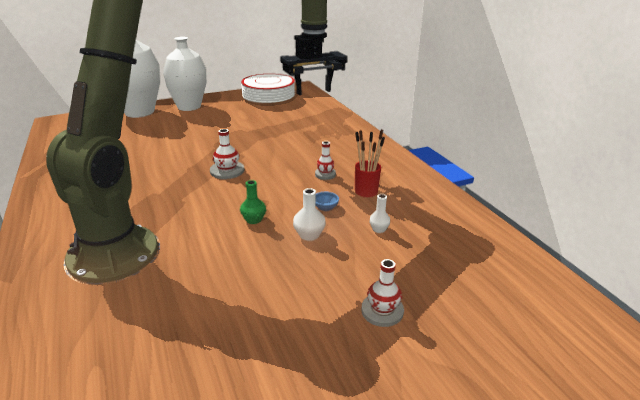

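View pics/t12.png

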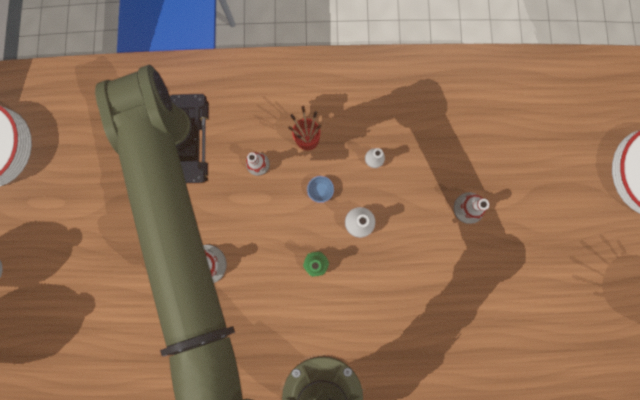

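```bash
python3 -c "
from h import *
s=env.read_camera('side');t=env.read_camera('top')
print('L');dark(s,224,131,5,110,.14)
print('M');dark(s,387,264,6,110,.126);dark(t,483,205,6,110,.126)
print('S');dark(s,326,143,4,110,.112);dark(t,251,157,6,110,.112)
print('plains');dark(t,362,221,10,90,.128);dark(t,377,153,10,90,.1)
"
```

```text
L
[223.6 130.7] [0.3687 0.3101 0.14  ]
M
[387.7 263.4] [ 0.5107 -0.4245  0.126 ]
[483.2 204. ] [ 0.5115 -0.4232  0.126 ]
S
[325.8 143.2] [0.6453 0.1619 0.112 ]
[251.5 157. ] [0.6488 0.1693 0.112 ]
plains
[362.3 220.4] [ 0.4772 -0.112   0.128 ]
[377.1 152.7] [ 0.6546 -0.1587  0.1   ]
```

```bash
python3 -c "
from h import *
print(env.sign_off())"
```

```text
the job is handed in; nothing more can be done
None
```

I set the three red-painted vases on their discs in order (large, medium, small), lowered each until the wrist force showed contact, then let go. The job was handed in at about 30 s; `env.sign_off()` gave no verdict.

**Last checks of vase against disc centre:**

| Vase | Mouth offset from disc centre | View used |
|---|---|---|
| Large | about 2 mm | wrist view just after release (the arm hid it from the top camera at the end) |
| Medium | about 1 mm | final top view |
| Small | under 1 mm | final top view |

- **Upright:** all three vases look upright in the final side view, and the gripper is well clear of everything.
- **Plain vases:** both mouths measured within 0.3 mm of where they started.
- **Bowl and brush pot:** I checked these only by eye and found them at the same pixels as at the start. A crude before/after brightness comparison of all four bystanders was inconclusive because the arm's shadow had moved.
- **Disagreement:** the side camera put the large vase's mouth about 5 mm off and the small vase's about 8 mm off in the final picture. I put this down to its shallow view of those far discs, where one pixel covers several millimetres. It is still inside the 14 mm limit.

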